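# Layer brake pads in the box and hold the lid at the pointer

## Task

Pack the blue box: lay the orange separator sheet flat and square on the brake pad that is already in it, then stack the second brake pad flat and squarely over the first on top of the sheet. Then take hold of the open lid with the gripper, lower it without letting it fall until it is in line with the red pointer at its side, and finish still holding it there for the inspector, nothing put down or let go. Leave the first pad, the pointer and the other things on the bench where they are.

Things in the scene. Friction and masses are not known exactly. Their poses are not given: they have to be found in the camera images.
- sheet_centre (a point): centre of the loose orange separator sheet, a rigid flat plate 120 (own x) x 60 (own y) x 5 mm, 50 g. It starts flat on one of two rest blocks (100 x 36 mm, 30 mm high, long sides the same way), so its 60 mm width can be pinched from above with the fingers hanging past the block. Which block (left or right of the box) varies
- upper_pad_centre (a point): centre of the loose second brake pad, steel backing upwards, black lining below: 110 (own x) x 46 (own y) x 26 mm high, about 0.4 kg. It starts flat on the other rest block (100 x 36 mm, 30 mm high). The sheet is wider than the pads, so grip this pad across its 46 mm width by its upper half only, or the fingertips will run into the sheet below when it is set down
- lower_pad_centre (a point): centre of the first brake pad, same shape as the second, lying loose on the floor of the box, its long side roughly along the box x; its underside is 6 mm and its top 32 mm above the bench. With the sheet on it the sheet's centre is 15.5 mm above this point, and with the second pad too that pad's centre is 31 mm above it
- box_centre (a point): point in the middle of the inside floor of the fixed blue open box, 6 mm above the bench. Box outside 160 (own x) x 220 (own y) x 66 mm high, walls 5 mm. Own x points away from the robot towards the hinge, y along the hinge, z up
- lid (a joint): hinge angle of the lid, rad: 0 = shut and level, growing as it opens; it starts open, leaning back on its stop at about 1.85. The hinge runs freely: forward of upright (below 1.57) the lid (about 0.6 kg) falls shut unless held
- lid_hinge (a point): middle of the lid's hinge line, 85 mm beyond the box centre (box +x) and 70 mm above the bench; the line runs along the box's y
- lid_bar (a point): centre of the lid's round steel handle bar, 12 mm thick, its axis along the box's y, 195 mm from the hinge line at the lid's free edge, in the plane of the lid. 122 mm of it is free between two arms; a gap of 39 mm lies between the bar and the lid's plate. It may be pinched with one finger before and one behind, and it can turn between the fingers as the lid swings. At lid angle a it is at hinge + 195 mm x (-cos a along box x, sin a up)
- pointer (a joint): angle of the red pointer, rad, measured as the lid's: the lid is in line with the pointer when both joints have the same value. It is different each time, stiff, and must not be moved
- pointer_tip (a point): tip of the red pointer, a bar 115 mm long and 8 mm wide that turns about the same hinge line as the lid, 126 mm from the box's middle on its -y side, in front of a white angle disc
- spray_can: grey aerosol can, 54 mm across, 160 mm tall, standing at the right; origin at its foot; a bystander
- screwdriver: screwdriver lying at the left; origin on its axis; a bystander
- spanner: spanner lying at the right; origin at its middle; a bystander
- bearing: steel ring 60 mm across, 18 mm high, beyond the box to the left; origin at its underside; a bystander
- bushing: black rubber bushing 44 mm across, 40 mm high, beyond the box to the right; origin at its underside; a bystander
Not all that is in view belongs to the job. Of the things shaped like the part that bears sheet_centre, the orange one is meant.

How it is judged (in metres and radians):
On the way, in this order (a step that is already met when the one before it is completed fails the run):
1. the separator sheet lies flat and square on the first pad, released (x of sheet_centre in the frame of lower_pad_centre between -0.012 and 0.012 m and y of sheet_centre in the frame of lower_pad_centre between -0.012 and 0.012 m and z of sheet_centre in the frame of lower_pad_centre between 0.0115 and 0.0195 m and angle between the x axis of sheet_centre and the x axis of lower_pad_centre, either way round below 0.15 rad and angle between sheet_centre's own z axis and vertical below 0.1 rad and contact force between the fingers and sheet below 0.1 N and linear speed of sheet below 0.03 m/s), for 0.2 s.
2. the second pad lies flat and square on the sheet, released (all of step 1 and x of upper_pad_centre in the frame of lower_pad_centre between -0.012 and 0.012 m and y of upper_pad_centre in the frame of lower_pad_centre between -0.012 and 0.012 m and z of upper_pad_centre in the frame of lower_pad_centre between 0.027 and 0.035 m and angle between the x axis of upper_pad_centre and the x axis of lower_pad_centre, either way round below 0.15 rad and angle between upper_pad_centre's own z axis and vertical below 0.1 rad and contact force between the fingers and upper_pad below 0.1 N and linear speed of upper_pad below 0.03 m/s and contact force between sheet and upper_pad above 0.5 N), for 0.2 s.
At the end, for the whole second after the job is handed in: Sheet on first pad, second pad on sheet: each within 12 mm (both ways), 0.15 rad of the first pad, flat, released, at rest; lid within 0.07 rad of the pointer, still, carried by the fingers (over 0.5 N) and not touching the stack; pointer not moved 10 mm (all of step 2 and angle between the x axis of lid and the x axis of pointer, either way round below 0.07 rad and velocity of joint lid between -0.05 and 0.05 rad/s and contact force between the fingers and lid above 0.5 N and contact force between lid and upper_pad below 0.2 N and contact force between lid and sheet below 0.2 N and distance of pointer_tip from where it was at the start of the episode below 0.01 m); the arm keeps its last pose, push and grip.
It fails at once if the lid is let fall (below 0.4 rad) (value of joint lid below 0.4 rad).
It fails at once if the pointer is moved by more than 10 mm (distance of pointer_tip from where it was at the start of the episode above 0.01 m).
It fails at once if the first pad is shifted by more than 12 mm (distance of lower_pad_centre from where it was at the start of the episode above 0.012 m).
It fails at once if a bystander on the bench is moved by more than 20 mm (distance of any of spray_can, screwdriver, spanner, bearing, bushing from where it was at the start of the episode above 0.02 m).
It also fails if it takes over 72 s, if anything falls off the work surface, if the arm or the gripper's body presses on something with over 40 N, if the wrist force passes 120 N, or if a joint passes its speed limit or range.

## Robot

A 6-joint arm with a two-finger parallel gripper is mounted at the origin on the work surface. World frame = base frame: x ahead of the robot, y to its left, z up, the work surface at z = 0. Lengths are in m, angles in degrees, forces in N, time in s.
With the tool pointing down it reaches from about 0.325 to 0.925 m from the base axis. Payload 3.1 kg.
Tool frame: the origin (TCP) lies midway between the tips of the shut fingers; the grasp point (between the pads) lies env.hold_point_z behind it (env.hold_point_z is the distance from the TCP to the grasp point, in m); z points along the fingers, y is the direction in which the jaws open and shut (so a half turn about z gives the same grasp; the last joint's range is limited). The gripper opens to 85 mm and grips with 20 to 120 N. Pads are 22 mm wide; open, the fingers measure 114 mm over their backs; the gripper's body (76 mm by 85 mm) begins 54 mm behind the grasp point. The pads swing forward as they close: fully open they stand 13 mm farther back than shut.
Start: joints at [-76.387, 12.427, 92.441, -0, 75.132, -6.429], TCP at [0.214, -0.587, 0.231] pointing down, gripper open.
Joint ranges: [-157.48, 157.48], [-44.54, 120.13], [17.64, 146.25], [-64.5, 244.5], [7.68, 150.69], [-147.95, 147.95]. Speed limits (degrees/s): [159.86, 159.86, 180, 180, 180, 180].

## Interface

Orientations are given as a 3x3 rotation matrix whose columns are the frame's x, y, z axes.
In Python, from cell import env gives the robot as it stands.
- The arm moves only by the tool play_rows, never from a script. Its argument "commands" is a list of rows, each an object with "fingers": the closure in counts, from 0 (fully open) to 255 (shut); "slide": the shift along the tool's x, y, z in mm, a list of three; "rotation": the turn, a rotation vector about the tool's x, y, z in degrees, a list of three. A call has 1 to 10 rows; each row is the pose to reach, as a shift and turn from the pose measured when the call began, along the tool's axes at that moment; what a row does not reach only later rows make up. A row lasts 1/8 s, in which the tool goes at most 62.5 mm and 10.7 degrees, less where a joint would pass 70% of its speed; a pose out of reach is approached as far as the arm can. A call with a gripper value outside its range is refused whole. The fingers move at their own pace and stop on an object; "grip_force" is the grip in N (left out, the last holds). Time passes only in rows, so rows that repeat a pose let the fingers close. It gives the time, the measured TCP pose, the force and the opening at its end, in the units of the state.
- env.read_state(): the state, without advancing time (a new reading comes with each control period).
- env.get_image(name): name is "scene" or "top" or "wrist"; returns the picture (400x640x3 uint8, red, green, blue); there is no depth.
- env.camera_params(name): a dict with "intrinsics" (3x3 intrinsics, pixels), "D" ([k1, k2, p1, p2, k3] as OpenCV has them; the pictures are not rectified), "pose" (4x4, takes a point from camera to world coordinates). Camera axes: x right, y down, z forward; pixel columns grow to the right and rows downward; lengths in m; the calibration is good to about 2 mm. A picture is of the moment at which its call begins: read the wrist's pose just before it. camera_params takes no time and is no camera call; for the wrist camera it gives the pose at the moment of the call.
- env.finish_job(): hands the job in, once; it reports no verdict.
The state is a dict: "t": time; "joints": joint angles; "dq": joint speeds; "effort": joint torques, N m; "eef_pos": TCP position; "eef_rot": TCP orientation; "wrist_force": force on the tool from outside, world axes, zero at the start; "ft_torque": the same for the moment, N m; "width": opening from 0.0 (shut) to 1.0 (fully open).
Only numpy, scipy, OpenCV 4.12 (cv2) and the standard library are available. Lean on these libraries where they do the work, as an engineer would, in place of code of your own. Each camera call takes 0.05 s, during which the arm holds its last target.

## Working session

There is one attempt and no reset: what is moved stays moved. The work goes in short steps, Python scripts to look and compute and a tool call to move; the robot and the scene stay as the last step left them, time stands still between calls to the robot, and variables do not carry over. Pictures are saved under pics/ and viewed, and the job is handed in when it is done.

Besides the shell and the picture viewer there is one more tool, called after "Request:" by a JSON object that holds its "name" and its "arguments". play_rows: Moves the arm, as the interface text tells. Its arguments: {"type":"object","properties":{"commands":{"type":"array"},"grip_force":{"type":"number"}},"required":["commands"]}

```bash
ls; mkdir -p pics
python3 - <<'E'
from cell import env
import cv2, numpy as np
print(env.read_state(), env.hold_point_z)
for n in ["scene","top","wrist"]:
    p=env.camera_params(n); print(n,np.round(p["intrinsics"],1).tolist(),np.round(p["D"],4),np.round(p["pose"],4).tolist())
    cv2.imwrite(f"pics/{n}0.png",env.get_image(n)[:,:,::-1])
E
```

```text
pics
{'t': 0.0, 'joints': array([-7.63858067e+01,  1.24769633e+01,  9.25282502e+01, -1.12437935e-03,
        7.51322381e+01, -6.42950760e+00]), 'dq': array([ 0.0356544 ,  0.01762342, -0.00406311, -0.08300863, -0.04431455,
        0.05837221]), 'effort': array([ 3.60301210e-04, -3.96847558e+01, -3.03851831e+01, -1.25025949e-04,
        9.65579355e-03, -1.81210758e-06]), 'eef_pos': array([ 0.21402374, -0.58634694,  0.22996813]), 'eef_rot': array([[ 9.39429820e-01,  3.42740826e-01, -5.83113337e-04],
       [ 3.42741231e-01, -9.39426971e-01,  2.32711199e-03],
       [ 2.49803890e-04, -2.38601538e-03, -9.99997122e-01]]), 'wrist_force': array([ 0.09580843,  0.51999938, -0.886807  ]), 'ft_torque': array([0.02768339, 0.02658948, 0.04398996]), 'width': 1.004868058997396} 0.0187
scene [[444.4, 0.0, 313.0], [0.0, 444.4, 194.5], [0.0, 0.0, 1.0]] [-0.057  0.     0.     0.     0.   ] [[0.216, 0.6111, -0.7615, 1.5459], [0.9764, -0.1406, 0.1641, -0.2425], [-0.0068, -0.779, -0.627, 0.9068], [0.0, 0.0, 0.0, 1.0]]
top [[453.3, 0.0, 314.0], [0.0, 453.3, 199.8], [0.0, 0.0, 1.0]] [-0.0488  0.      0.      0.      0.    ] [[0.0053, -0.9939, 0.1101, 0.393], [-0.9999, -0.0041, 0.0117, -0.0389], [-0.0111, -0.1101, -0.9939, 1.533], [0.0, 0.0, 0.0, 1.0]]
wrist [[299.5, 0.0, 322.2], [0.0, 299.5, 195.9], [0.0, 0.0, 1.0]] [-0.0539  0.      0.      0.      0.    ] [[0.3439, -0.8882, -0.3047, 0.2916], [-0.939, -0.3265, -0.1082, -0.558], [-0.0034, 0.3233, -0.9463, 0.3732], [0.0, 0.0, 0.0, 1.0]]
```

View pics/scene0.png

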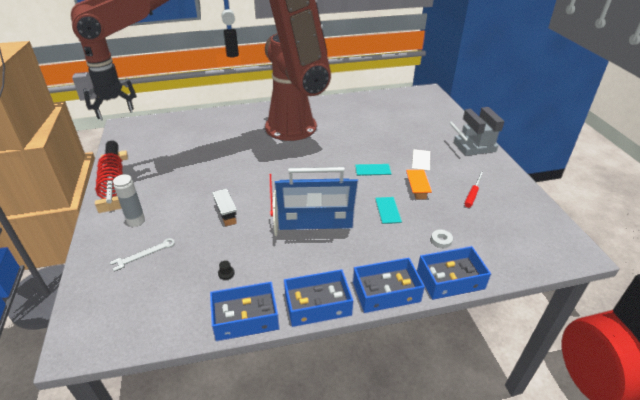

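View pics/top0.png

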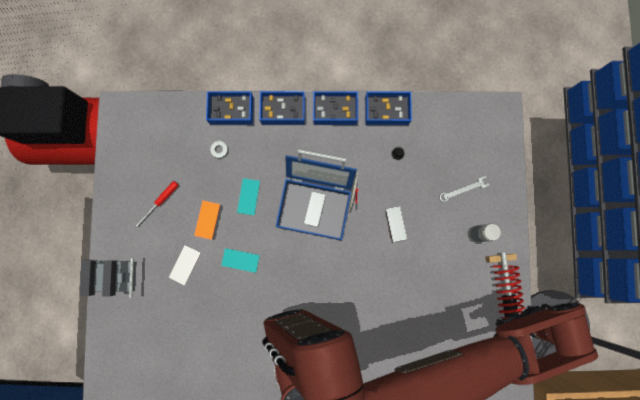

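View pics/wrist0.png

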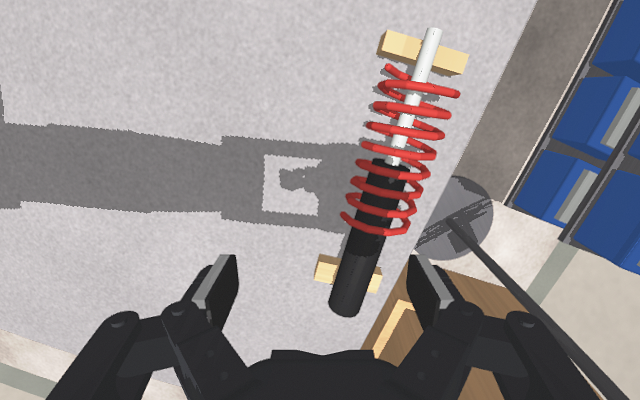

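The scene view shows the orange sheet on its block at (418,182), the second pad at (225,205), the open lid at (315,200) and the red pointer at (272,195). In the top view the sheet is at (207,220), the second pad at (397,224) and the first pad in the box at (314,210). Teal and white decoy plates are also in view.

```bash
cat > h.py <<'E'
from cell import env
import cv2, numpy as np
def cam(n):
    p=env.camera_params(n); return np.array(p["intrinsics"],float),np.array(p["D"],float),np.array(p["pose"],float)
def ray(c,uv):
    K,D,T=c
    q=cv2.undistortPoints(np.array(uv,float).reshape(-1,1,2),K,D).reshape(-1,2)
    d=np.c_[q,np.ones(len(q))]@T[:3,:3].T
    return T[:3,3],d/np.linalg.norm(d,axis=1,keepdims=True)
def onz(c,uv,z):
    o,d=ray(c,uv); return o+d*((z-o[2])/d[:,2:3])
def proj(c,P):
    K,D,T=c; R=T[:3,:3].T
    return cv2.projectPoints(np.array(P,float).reshape(-1,1,3),cv2.Rodrigues(R)[0],-R@T[:3,3],K,D)[0].reshape(-1,2)
def tri(obs):  # list of (cam,uv) -> point, residual
    A=np.zeros((3,3));b=np.zeros(3);L=[]
    for c,uv in obs:
        o,d=ray(c,[uv]); d=d[0]; M=np.eye(3)-np.outer(d,d); A+=M;b+=M@o;L.append((o,M))
    X=np.linalg.solve(A,b); return X,[float(np.linalg.norm(M@(X-o))) for o,M in L]
def planefit(P):
    return P
def rect(c,cnt,z):
    """min area rect of contour projected on plane z -> centre, long, short, yaw(deg of long axis)"""
    P=onz(c,cnt.reshape(-1,2).astype(float),z)[:,:2]
    (cx,cy),(w,h),a=cv2.minAreaRect((P*1000).astype(np.float32))
    if w<h: w,h,a=h,w,a+90
    a=(a+90)%180-90
    return np.array([cx,cy])/1000,w,h,a
def blobs(mask,amin=60):
    mask=mask.astype(np.uint8)
    cs,_=cv2.findContours(mask,cv2.RETR_EXTERNAL,cv2.CHAIN_APPROX_NONE)
    return sorted([k for k in cs if cv2.contourArea(k)>amin],key=cv2.contourArea,reverse=True)
def snap(n,name):
    c=cam(n); im=env.get_image(n); cv2.imwrite(f"pics/{name}.png",im[:,:,::-1]); return c,im
E
python3 - <<'E'
from h import *
c=cam("top"); im=cv2.imread("pics/top0.png"); hsv=cv2.cvtColor(im,cv2.COLOR_BGR2HSV)
H,S,V=cv2.split(hsv)
m=(H>8)&(H<20)&(S>150)
for k in blobs(m): print("or",cv2.boundingRect(k),rect(c,k,0.035))
m=(S<40)&(V>190)
for k in blobs(m,100):
    print("wh",cv2.boundingRect(k),rect(c,k,0.056),rect(c,k,0.032))
m=(H>100)&(H<130)&(S>120)
for k in blobs(m): print("bl",cv2.boundingRect(k),rect(c,k,0.066))
cv2.imwrite("pics/top0c.png",cv2.resize(im[130:290,160:440],None,fx=2.8,fy=2.8,interpolation=cv2.INTER_CUBIC))
T=c[2]
s=env.read_state(); W=cam("wrist")[2]; print(s["eef_rot"].T@(W[:3,3]-s["eef_pos"]), np.round(s["eef_rot"].T@W[:3,:3],3))
E
```

```text
or (195, 201, 25, 38) (array([0.49143192, 0.3346918 ]), 117.83460235595703, 60.85441970825195, -11.757499694824219)
wh (169, 246, 31, 39) (array([0.34251413, 0.40084018]), 116.44778442382812, 57.85366439819336, -25.415626525878906) (array([0.34169373, 0.40798563]), 118.33995056152344, 58.793766021728516, -25.415740966796875)
wh (304, 192, 21, 34) (array([ 0.52794495, -0.02244022]), 106.79914855957031, 45.34062194824219, -13.594924926757812) (array([ 0.53013763, -0.02217286]), 108.5345230102539, 46.077362060546875, -13.594940185546875)
wh (387, 207, 19, 35) (array([ 0.47990784, -0.2894317 ]), 108.36634826660156, 42.924686431884766, 11.422497749328613) (array([ 0.48131989, -0.29350269]), 110.1272201538086, 43.6221809387207, 11.422472953796387)
wh (211, 141, 16, 16) (array([0.72750305, 0.29828387]), 51.38279724121094, 50.42868423461914, 1.6585932970046997) (array([0.73293835, 0.30376276]), 52.2176628112793, 51.24814224243164, 1.6583569049835205)
wh (485, 225, 15, 15) (array([ 0.45323312, -0.60316937]), 46.81882095336914, 45.6563606262207, -89.90588576346636) (array([ 0.45421185, -0.6123
[... 1452 characters left out ...]
2949295)
bl (573, 167, 27, 40) (array([ 0.60358832, -0.91892194]), 130.3048553466797, 83.81424713134766, 0.4544118344783783)
bl (576, 212, 26, 39) (array([ 0.45678827, -0.91841821]), 124.37169647216797, 81.72290802001953, -0.08298492431640625)
bl (286, 156, 70, 34) (array([ 0.64657874, -0.0362059 ]), 232.23414611816406, 69.64791870117188, 78.78800964355469)
bl (629, 43, 11, 48) (array([ 1.02383301, -1.12212   ]), 173.8602752685547, 36.22956085205078, -5.617942810058594)
bl (633, 97, 7, 46) (array([ 0.83529559, -1.11187183]), 158.30528259277344, 21.40843963623047, -5.090461730957031)
[ 0.08267496 -0.00042673 -0.1430663 ] [[ 0.001 -0.946 -0.324]
 [ 1.     0.002 -0.001]
 [ 0.001 -0.324  0.946]]
```

View pics/top0c.png

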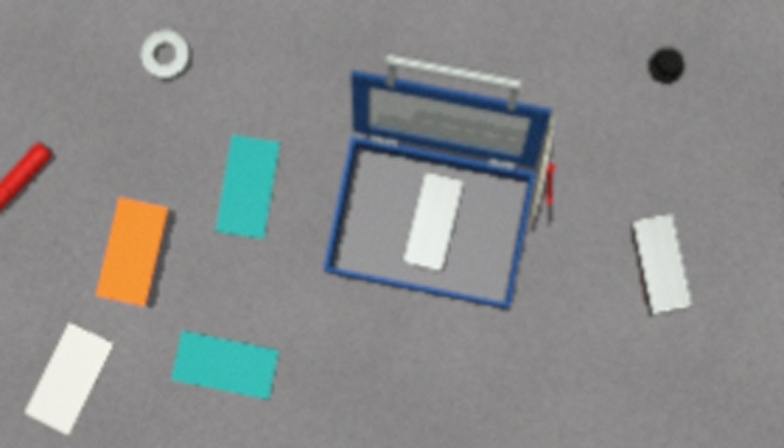

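```bash
cat >> h.py <<'E'
from scipy.spatial.transform import Rotation as Rot
def down(psi): # tool pointing down, tool x at yaw psi deg
    a=np.radians(psi); return np.array([[np.cos(a),np.sin(a),0],[np.sin(a),-np.cos(a),0],[0,0,-1.]])
def mv(p,R,s=None):
    s=s or env.read_state(); R0=Rot.from_matrix(s["eef_rot"]).as_matrix()
    sl=R0.T@(np.array(p)-s["eef_pos"])*1000; rv=Rot.from_matrix(R0.T@R).as_rotvec(degrees=True)
    print("slide",np.round(sl,1),"rot",np.round(rv,2),"now",np.round(s["eef_pos"],4),"t",round(s["t"],2))
    return sl,rv
E
python3 -c "
from h import *
mv([.42,-.05,.28],down(125))"
```

```text
slide [ 377.4 -433.5  -48.9] rot [-7.0000e-02 -1.1000e-01 -1.0496e+02] now [ 0.214  -0.5865  0.2302] t 0.15
```

Request:
{"name": "play_rows", "arguments": {"commands": [{"fingers": 0,"slide": [30,-35,-49],"rotation": [0,0,-8]},{"fingers": 0,"slide": [68,-78,-49],"rotation": [0,0,-18]},{"fingers": 0,"slide": [108,-124,-49],"rotation": [0,0,-28]},{"fingers": 0,"slide": [148,-170,-49],"rotation": [0,0,-38]},{"fingers": 0,"slide": [188,-216,-49],"rotation": [0,0,-48]},{"fingers": 0,"slide": [228,-262,-49],"rotation": [0,0,-58]},{"fingers": 0,"slide": [268,-308,-49],"rotation": [0,0,-68]},{"fingers": 0,"slide": [308,-354,-49],"rotation": [0,0,-78]},{"fingers": 0,"slide": [348,-400,-49],"rotation": [0,0,-88]},{"fingers": 0,"slide": [377,-433,-49],"rotation": [0,0,-98]}]}}

```text
t: 1.4
eef_pos: [0.42, -0.0482, 0.2801]
eef_rot: [[-0.477, 0.879, 0.0], [0.879, 0.477, 0.002], [0.002, 0.001, -1.0]]
wrist_force: [0.4, -0.9, 0.1]
width: 1.001
```

```bash
python3 -c "
from h import *
s=env.read_state();print(s['t'],s['eef_pos'],s['dq'])
c,im=snap('wrist','w1'); np.save('c_w1.npy',np.array(c[2]))
c,im=snap('top','t1')
mv([.42,-.05,.28],down(125))"
```

```text
1.4 [ 0.42003867 -0.04821295  0.280079  ] [ 47.75563361  10.6734195   -8.15671341  -0.76629394  -2.74563891
 -31.46542272]
slide [-2.5 -1.8 -0.1] rot [ 0.09 -0.18 -6.51] now [ 0.4204 -0.047   0.2799] t 1.5
```

View pics/w1.png

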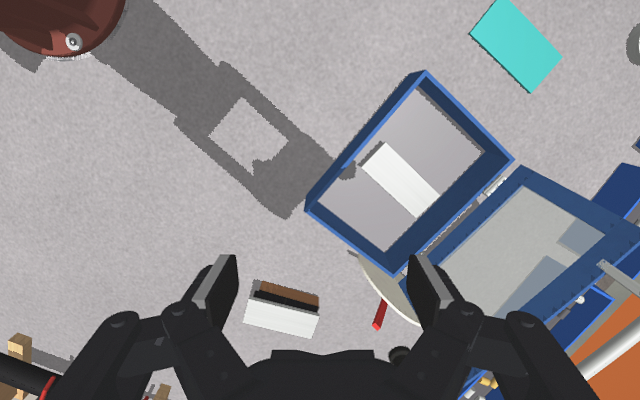

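The wrist view shows the box at (410,170) with the first pad inside it at (400,180). The second pad is at (285,310), and the lid with its white bar is at lower right (615,350).

```bash
cat >> h.py <<'E'
def wcam(f):
    K,D,_=cam("wrist"); return K,D,np.load(f)
E
python3 - <<'E'
from h import *
c=wcam("c_w1.npy"); im=cv2.imread("pics/w1.png"); H,S,V=cv2.split(cv2.cvtColor(im,cv2.COLOR_BGR2HSV))
m=(V>205)&(S<60)
# restrict to box interior
r=np.zeros_like(m); r[120:240,320:470]=1
for k in blobs(m&(r>0),100):
    print(cv2.boundingRect(k),rect(c,k,0.032),cv2.boxPoints(cv2.minAreaRect(k)).tolist())
r=np.zeros_like(m); r[270:345,235:330]=1
for k in blobs((V>200)&(S<30)&(r>0),100):
    print("p2",cv2.boundingRect(k),rect(c,k,0.056))
print(V[180,400],S[180,400],V[130,440],S[130,440])
mv([.49,.334,.22],down(168))
E
```

```text
(362, 143, 78, 75) (array([ 0.52783185, -0.0213583 ]), 109.50001525878906, 45.80211639404297, -13.465080261230469) [[361.00006103515625, 167.00001525878906], [386.00006103515625, 142.00001525878906], [439.00006103515625, 195.00001525878906], [414.00006103515625, 220.00001525878906]]
p2 (243, 299, 76, 40) (array([ 0.47792545, -0.28886667]), 110.06318664550781, 46.37226867675781, 11.76519775390625)
241 2 180 4
slide [301.5 242.8  61.3] rot [  0.16  -0.14 -49.51] now [ 0.4204 -0.047   0.2799] t 1.5
```

Request:
{"name": "play_rows", "arguments": {"commands": [{"fingers": 0,"slide": [20,16,0],"rotation": [0,0,-4]},{"fingers": 0,"slide": [60,48,5],"rotation": [0,0,-10]},{"fingers": 0,"slide": [105,85,15],"rotation": [0,0,-17]},{"fingers": 0,"slide": [150,121,25],"rotation": [0,0,-25]},{"fingers": 0,"slide": [195,157,37],"rotation": [0,0,-33]},{"fingers": 0,"slide": [240,193,48],"rotation": [0,0,-40]},{"fingers": 0,"slide": [280,225,58],"rotation": [0,0,-46]},{"fingers": 0,"slide": [298,240,61],"rotation": [0,0,-49]},{"fingers": 0,"slide": [301,243,61],"rotation": [0,0,-50]}]}}

```text
t: 2.62
eef_pos: [0.4905, 0.3335, 0.2197]
eef_rot: [[-0.98, 0.199, -0.001], [0.199, 0.98, 0.002], [0.002, 0.002, -1.0]]
wrist_force: [0.0, -0.3, -0.2]
width: 1.0
```

```bash
cat > look.py <<'E'
import sys
from h import *
n=sys.argv[1]
s=env.read_state();print(s['t'],s['eef_pos'],np.abs(s['dq']).max())
c,im=snap('wrist',n); np.save(f'c_{n}.npy',np.array(c[2]))
E
python3 look.py w2
python3 - <<'E'
from h import *
for f,n in (("w2","wrist"),("t1","top")):
    c=wcam("c_w2.npy") if n=="wrist" else cam("top"); im=cv2.imread(f"pics/{f}.png"); H,S,V=cv2.split(cv2.cvtColor(im,cv2.COLOR_BGR2HSV))
    for k in blobs((H>8)&(H<20)&(S>150))[:3]:
        print(cv2.boundingRect(k),[rect(c,k,z) for z in (0.03,0.035,0.04)])
E
```

```text
2.625 [0.49050132 0.33347118 0.21965698] 5.4506619265045995
(297, 117, 55, 104) [(array([0.49041895, 0.33663947]), 120.81682586669922, 60.124759674072266, -11.490890502929688), (array([0.48918243, 0.33683871]), 119.00204467773438, 59.22164535522461, -11.49090576171875), (array([0.48794598, 0.33703799]), 117.18730926513672, 58.31851577758789, -11.490890502929688)]
(593, 379, 47, 21) [(array([0.96302417, 0.76030798]), 112.61466217041016, 48.507102966308594, 70.34832000732422), (array([0.95468872, 0.75414337]), 110.92318725585938, 47.7784309387207, 70.3482894897461), (array([0.94635327, 0.74797882]), 109.23161315917969, 47.049842834472656, 70.34830474853516)]
(195, 201, 25, 38) [(array([0.49168484, 0.33596619]), 118.06963348388672, 61.46379470825195, -12.186317443847656), (array([0.49135666, 0.33471915]), 117.67684173583984, 61.25933074951172, -12.186241149902344), (array([0.49102832, 0.33347217]), 117.28408813476562, 61.054866790771484, -12.186279296875)]
```

View pics/w2.png

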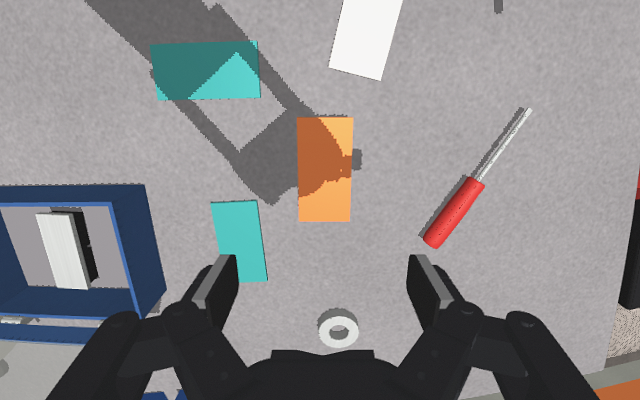

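The wrist view shows the orange sheet at (325,169), partly shaded by the arm and nearly square to the jaws. The first pad is visible in the box at (70,250).

```bash
python3 -c "
from h import *
mv([.4895,.3366,.0175],down(168.5))"
```

```text
slide [  1.7   2.6 202.6] rot [ 0.14 -0.07 -0.01] now [0.4907 0.3332 0.2201] t 2.67
```

Request:
{"name": "play_rows", "arguments": {"commands": [{"fingers": 0,"slide": [2,3,25],"rotation": [0,0,0]},{"fingers": 0,"slide": [2,3,70],"rotation": [0,0,0]},{"fingers": 0,"slide": [2,3,120],"rotation": [0,0,0]},{"fingers": 0,"slide": [2,3,160],"rotation": [0,0,0]},{"fingers": 0,"slide": [2,3,180],"rotation": [0,0,0]},{"fingers": 0,"slide": [2,3,195],"rotation": [0,0,0]},{"fingers": 0,"slide": [2,3,202],"rotation": [0,0,0]},{"fingers": 0,"slide": [2,3,202],"rotation": [0,0,0]}], "grip_force": 25}}

```text
t: 3.68
eef_pos: [0.4899, 0.3372, 0.0188]
eef_rot: [[-0.98, 0.2, 0.0], [0.2, 0.98, 0.003], [0.0, 0.003, -1.0]]
wrist_force: [0.2, -0.2, 1.1]
width: 0.997
```

```bash
python3 look.py w3
```

```text
3.675 [0.48989389 0.33722678 0.01880828] 0.5694314087863027
```

View pics/w3.png

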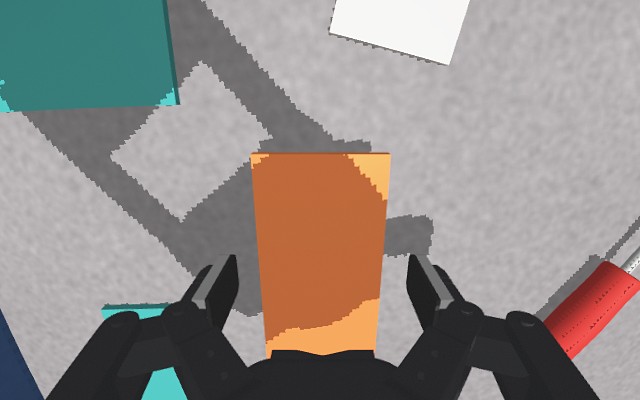

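The sheet, rows 153–355, sits centred between the open fingertips at about (237,257) and (410,257). I'm closing on it.

Request:
{"name": "play_rows", "arguments": {"commands": [{"fingers": 120,"slide": [0,0,0],"rotation": [0,0,0]},{"fingers": 120,"slide": [0,0,0],"rotation": [0,0,0]},{"fingers": 160,"slide": [0,0,0],"rotation": [0,0,0]},{"fingers": 160,"slide": [0,0,0],"rotation": [0,0,0]},{"fingers": 160,"slide": [0,0,0],"rotation": [0,0,0]}], "grip_force": 30}}

```text
t: 4.35
eef_pos: [0.4913, 0.3382, 0.0208]
eef_rot: [[-0.98, 0.199, 0.003], [0.199, 0.98, 0.005], [-0.002, 0.005, -1.0]]
wrist_force: [-0.8, -1.0, 5.9]
width: 0.693
```

```bash
python3 look.py w4
```

```text
4.35 [0.49130397 0.33818044 0.02075968] 0.06591286569359824
```

View pics/w4.png

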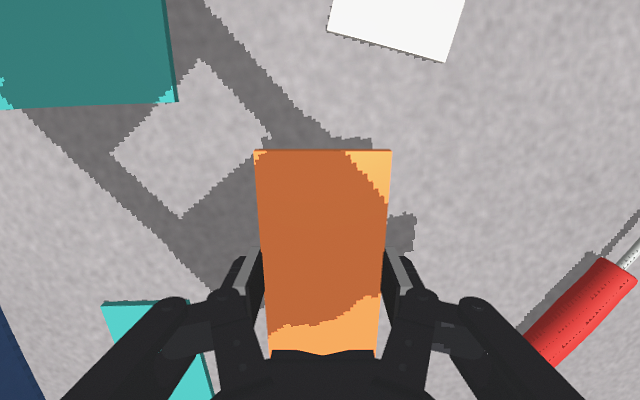

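Run:
```python
from h import *
c=wcam("c_w4.npy"); s=env.read_state(); p=s["eef_pos"];R=s["eef_rot"]
P=onz(c,[(254,151),(391.5,150)],0.035); Q=(P-p)@R; print(Q*1000)
im=cv2.imread("pics/w4.png"); H,S,V=cv2.split(cv2.cvtColor(im,cv2.COLOR_BGR2HSV))
k=blobs((H>8)&(H<20)&(S>150))[0]; print(cv2.boundingRect(k)); k=k.reshape(-1,2); 
for r in (160,200,240): 
    x=k[k[:,1]==r,0]; print(r,x.min(),x.max(), ((onz(c,[(x.min()-.5,r),(x.max()+.5,r)],.035)-p)@R*1000).round(1).tolist())
# lower pad from w2
c=wcam("c_w2.npy"); im=cv2.imread("pics/w2.png"); H,S,V=cv2.split(cv2.cvtColor(im,cv2.COLOR_BGR2HSV))
m=np.zeros_like(V); m[208:295,30:92]=1
for k in blobs((V>205)&(S<30)&(m>0),100): print(cv2.boundingRect(k),rect(c,k,.032),rect(c,k,.028))
mv([.50,.12,.17],down(166.5))
```

```text
[[ 60.92752836 -29.39948443 -14.51388677]
 [ 61.37334432  30.19738528 -14.19565474]]
(254, 150, 137, 209)
160 254 351 [[57.0, -29.9, -14.5], [56.9, 12.9, -14.3]]
200 257 384 [[38.4, -29.9, -14.5], [38.3, 28.7, -14.1]]
240 260 384 [[18.0, -29.9, -14.4], [17.9, 30.2, -14.1]]
(36, 214, 52, 75) (array([ 0.52805237, -0.02124419]), 108.6536636352539, 45.16136169433594, -13.280075073242188) (array([ 0.52950262, -0.02573119]), 109.96724700927734, 45.70732116699219, -13.280075073242188)
slide [ -52.3 -211.3 -150.2] rot [0.31 0.13 2.  ] now [0.4913 0.3382 0.0208] t 4.4
```

Request:
{"name": "play_rows", "arguments": {"commands": [{"fingers": 160,"slide": [0,0,-20],"rotation": [0,0,0]},{"fingers": 160,"slide": [0,0,-60],"rotation": [0,0,0]},{"fingers": 160,"slide": [-2,-8,-105],"rotation": [0,0,0]},{"fingers": 160,"slide": [-10,-40,-135],"rotation": [0,0,0]},{"fingers": 160,"slide": [-20,-80,-150],"rotation": [0,0,1]},{"fingers": 160,"slide": [-31,-125,-150],"rotation": [0,0,1]},{"fingers": 160,"slide": [-42,-170,-150],"rotation": [0,0,2]},{"fingers": 160,"slide": [-50,-200,-150],"rotation": [0,0,2]},{"fingers": 160,"slide": [-52,-211,-150],"rotation": [0,0,2]},{"fingers": 160,"slide": [-52,-211,-150],"rotation": [0,0,2]}]}}

```text
t: 5.65
eef_pos: [0.4997, 0.1203, 0.1703]
eef_rot: [[-0.972, 0.235, 0.004], [0.235, 0.972, 0.005], [-0.003, 0.006, -1.0]]
wrist_force: [-0.1, 1.0, -0.7]
width: 0.687
```

```bash
python3 look.py w5; python3 -c "
from h import *
mv([.5292,-.0216,.09],down(166.5))
mv([.5292,-.0216,.023],down(166.5))"
```

```text
5.65 [0.49974701 0.12034816 0.17025758] 1.4826136914425831
slide [ -61.8 -132.2   79.5] rot [ 0.36  0.14 -0.01] now [0.4997 0.121  0.1701] t 5.7
slide [ -61.6 -132.6  146.5] rot [ 0.36  0.14 -0.01] now [0.4997 0.121  0.1701] t 5.7
```

View pics/w5.png

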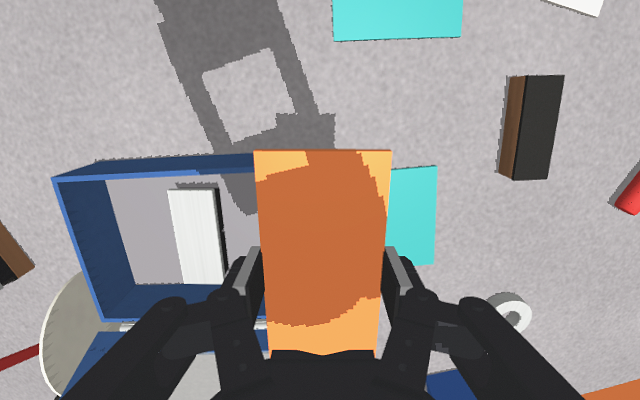

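The sheet is held at the same pixels as before, with its top edge on row 150. The first pad in the box shows clear at (195,235), so I'll re-measure it from here.

Run:
```python
from h import *
c=wcam("c_w5.npy"); im=cv2.imread("pics/w5.png"); H,S,V=cv2.split(cv2.cvtColor(im,cv2.COLOR_BGR2HSV))
m=np.zeros_like(V); m[184:287,160:235]=1
for k in blobs((V>200)&(S<30)&(m>0),100): print(cv2.boundingRect(k),rect(c,k,.032))
```

```text
(167, 190, 56, 94) (array([ 0.5275459 , -0.02143687]), 109.32723999023438, 45.5064582824707, -13.366561889648438)
```

Request:
{"name": "play_rows", "arguments": {"commands": [{"fingers": 160,"slide": [-12,-26,0],"rotation": [0.2,0.1,0]},{"fingers": 160,"slide": [-30,-65,5],"rotation": [0.4,0.1,0]},{"fingers": 160,"slide": [-49,-105,20],"rotation": [0.4,0.1,0]},{"fingers": 160,"slide": [-60,-128,45],"rotation": [0.4,0.1,0]},{"fingers": 160,"slide": [-61.5,-132,80],"rotation": [0.4,0.1,0]},{"fingers": 160,"slide": [-61.5,-132.5,110],"rotation": [0.4,0.1,0]},{"fingers": 160,"slide": [-61.5,-132.5,127],"rotation": [0.4,0.1,0]},{"fingers": 160,"slide": [-61.5,-132.5,136],"rotation": [0.4,0.1,0]},{"fingers": 160,"slide": [-61.5,-132.5,138],"rotation": [0.4,0.1,0]},{"fingers": 160,"slide": [-61.5,-132.5,138],"rotation": [0.4,0.1,0]}]}}

```text
t: 6.95
eef_pos: [0.5301, -0.0214, 0.0324]
eef_rot: [[-0.972, 0.233, 0.002], [0.233, 0.972, -0.001], [-0.003, -0.001, -1.0]]
wrist_force: [0.9, -0.5, 0.5]
width: 0.694
```

```bash
python3 look.py w6; python3 -c "
from h import *
mv([.5290,-.0217,.0228],down(166.5))"
```

```text
6.95 [ 0.53008155 -0.02140558  0.03240145] 0.46670526779243576
slide [ 1.1 -0.4  9.8] rot [-0.03  0.17  0.  ] now [ 0.5302 -0.0215  0.0326] t 7.0
```

View pics/w6.png

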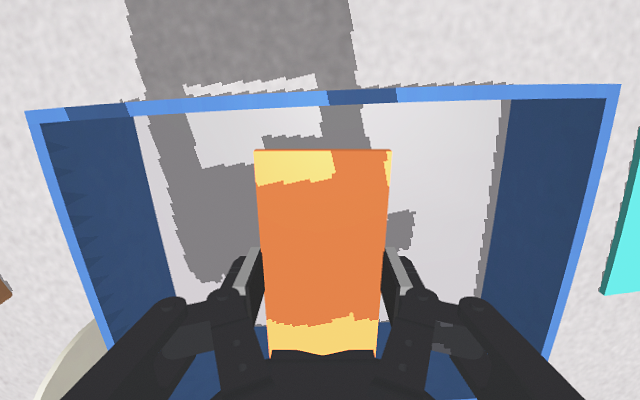

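The held sheet hovers over the first pad and hides it, with the box walls clear on both sides. I'll lower it the last 10 mm.

Request:
{"name": "play_rows", "arguments": {"commands": [{"fingers": 160,"slide": [1,0,5],"rotation": [0,0.1,0]},{"fingers": 160,"slide": [1,0,8],"rotation": [0,0.1,0]},{"fingers": 160,"slide": [1,0,9.5],"rotation": [0,0.1,0]},{"fingers": 160,"slide": [1,0,9.5],"rotation": [0,0.1,0]}]}}

```text
t: 7.5
eef_pos: [0.5292, -0.0213, 0.023]
eef_rot: [[-0.972, 0.233, 0.001], [0.233, 0.972, -0.001], [-0.001, -0.001, -1.0]]
wrist_force: [0.5, 0.1, -0.2]
width: 0.691
```

Request:
{"name": "play_rows", "arguments": {"commands": [{"fingers": 160,"slide": [0,0,0.8],"rotation": [0,0,0]},{"fingers": 160,"slide": [0,0,1.5],"rotation": [0,0,0]},{"fingers": 160,"slide": [0,0,1.5],"rotation": [0,0,0]}]}}

```text
t: 7.88
eef_pos: [0.5293, -0.0213, 0.0228]
eef_rot: [[-0.972, 0.234, 0.0], [0.234, 0.972, -0.001], [-0.0, -0.001, -1.0]]
wrist_force: [-5.0, -0.9, 9.7]
width: 0.69
```

Request:
{"name": "play_rows", "arguments": {"commands": [{"fingers": 160,"slide": [0,0,-0.8],"rotation": [0,0,0]},{"fingers": 20,"slide": [0,0,-0.8],"rotation": [0,0,0]},{"fingers": 20,"slide": [0,0,-0.8],"rotation": [0,0,0]},{"fingers": 0,"slide": [0,0,-0.8],"rotation": [0,0,0]},{"fingers": 0,"slide": [0,0,-20],"rotation": [0,0,0]},{"fingers": 0,"slide": [0,0,-60],"rotation": [0,0,0]},{"fingers": 0,"slide": [0,0,-110],"rotation": [0,0,0]},{"fingers": 0,"slide": [0,0,-150],"rotation": [0,0,0]},{"fingers": 0,"slide": [0,0,-170],"rotation": [0,0,0]},{"fingers": 0,"slide": [0,0,-170],"rotation": [0,0,0]}]}}

```text
t: 9.12
eef_pos: [0.5313, -0.0215, 0.1965]
eef_rot: [[-0.972, 0.233, 0.007], [0.233, 0.972, -0.002], [-0.007, -0.0, -1.0]]
wrist_force: [0.3, 0.4, -0.5]
width: 1.001
```

```bash
python3 look.py w7
python3 - <<'E'
from h import *
c=wcam("c_w7.npy"); im=cv2.imread("pics/w7.png"); H,S,V=cv2.split(cv2.cvtColor(im,cv2.COLOR_BGR2HSV))
for k in blobs((H>8)&(H<22)&(S>100),1000): print(cv2.boundingRect(k),rect(c,k,.037))
mv([.478,-.289,.19],down(191.7))
E
```

```text
9.125 [ 0.53127856 -0.02151999  0.19651578] 2.895268018408342
(292, 116, 61, 112) (array([ 0.52837439, -0.02047396]), 119.61102294921875, 60.65674591064453, -13.480880737304688)
(605, 17, 35, 99) (array([0.48909106, 0.29690192]), 93.47956085205078, 22.78598403930664, -10.246047973632812)
(72, 139, 62, 80) (array([ 0.47674963, -0.25047185]), 93.52064514160156, 18.91352653503418, 9.48445987701416)
slide [ -12.  -272.5    4.5] rot [ -0.06   0.18 -25.2 ] now [ 0.5299 -0.0213  0.1944] t 9.18
```

View pics/w7.png

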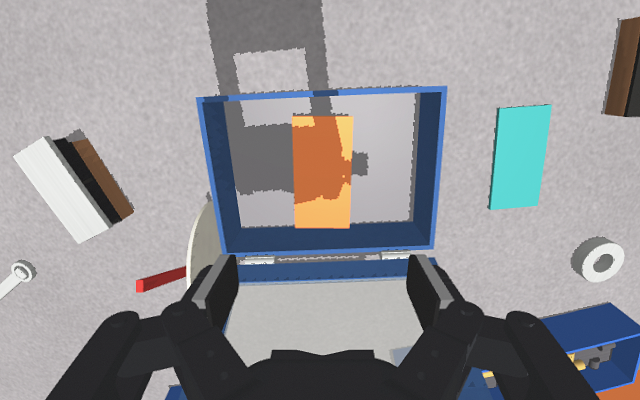

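The sheet lies flat on the first pad, 0.6 mm and 0.9 mm off in x and y by the wrist camera, and square. Next is the second pad. I'll travel high to clear the pointer seen at (160,278).

Request:
{"name": "play_rows", "arguments": {"commands": [{"fingers": 0,"slide": [10,-5,-20],"rotation": [0,0,0]},{"fingers": 0,"slide": [25,-35,-40],"rotation": [0,0,-2]},{"fingers": 0,"slide": [30,-80,-40],"rotation": [0,0,-7]},{"fingers": 0,"slide": [25,-130,-40],"rotation": [0,0,-12]},{"fingers": 0,"slide": [10,-180,-40],"rotation": [0,0,-17]},{"fingers": 0,"slide": [-2,-225,-30],"rotation": [0,0,-21]},{"fingers": 0,"slide": [-10,-260,-12],"rotation": [0,0,-24]},{"fingers": 0,"slide": [-12,-272,4],"rotation": [0,0.2,-25]},{"fingers": 0,"slide": [-12,-272,4],"rotation": [0,0.2,-25]}]}}

```text
t: 10.3
eef_pos: [0.4762, -0.2873, 0.1872]
eef_rot: [[-0.98, -0.198, -0.005], [-0.198, 0.98, 0.004], [0.005, 0.005, -1.0]]
wrist_force: [-0.9, 0.7, 0.1]
width: 1.001
```

```bash
python3 look.py w8
python3 - <<'E'
from h import *
c=wcam("c_w8.npy"); im=cv2.imread("pics/w8.png"); H,S,V=cv2.split(cv2.cvtColor(im,cv2.COLOR_BGR2HSV))
for k in blobs((V>205)&(S<25),1000): print(cv2.boundingRect(k),rect(c,k,.056),rect(c,k,.060))
E
```

```text
10.3 [ 0.476244   -0.28730771  0.18724837] 2.1832602854634304
(40, 212, 136, 43) (array([ 0.56886493, -0.49487097]), 150.49636840820312, 29.957853317260742, -69.4308853149414) (array([ 0.56632477, -0.49209418]), 148.30496215820312, 29.52167510986328, -69.43115615844727)
```

View pics/w8.png

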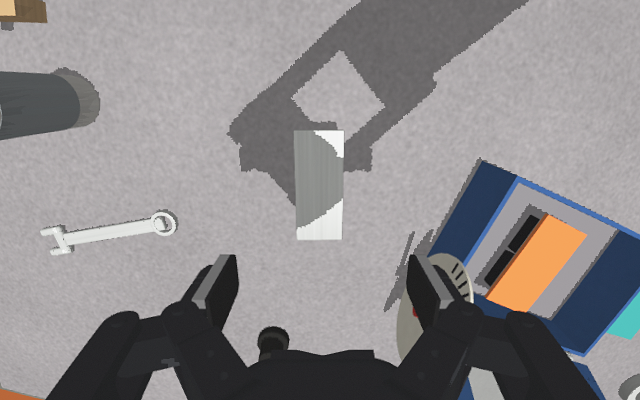

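The second pad's top face has corners near (294,130), (344,130), (342,240) and (297,240), squarely under the open jaws.

Run:
```python
from h import *
c=wcam("c_w8.npy")
Pk=np.array([(294,130),(344.5,130),(342,240.5),(297,240.5)])
for z in (.052,.056,.060):
    P=onz(c,Pk,z); print(z,P.mean(0).round(4),np.linalg.norm(P[1]-P[0]),np.linalg.norm(P[2]-P[3]),np.linalg.norm(P[0]-P[3]),np.degrees(np.arctan2(*(P[3]-P[0])[1::-1])),np.degrees(np.arctan2(*(P[2]-P[1])[1::-1])))
c1=wcam("c_w1.npy")
im=cv2.imread("pics/w1.png"); H,S,V=cv2.split(cv2.cvtColor(im,cv2.COLOR_BGR2HSV)); m=np.zeros_like(V); m[270:345,235:330]=1
k=blobs((V>200)&(S<30)&(m>0),100)[0]; q=cv2.boxPoints(cv2.minAreaRect(k)).mean(0)
M=k.reshape(-1,2); 
x=onz(c1,[q],.056); print(x, tri([(c1,q),(c,(319.2,182.5))]))
mv([.4775,-.288,.045],down(191.7))
mv([.4775,-.288,.09],down(191.7))
```

```text
0.052 [ 0.4792 -0.2881  0.052 ] 0.046294855264662205 0.04659208790025721 0.11242973008523167 11.365491097619666 11.516856529420236
0.056 [ 0.478  -0.2883  0.056 ] 0.04563044791362434 0.04592341477180354 0.11081617845585985 11.365491097619651 11.516856529420236
0.06 [ 0.4768 -0.2885  0.06  ] 0.044966040562586476 0.04525474164334986 0.10920262682648804 11.365491097619637 11.516856529420236
[[ 0.47798027 -0.28864269  0.056     ]] (array([ 0.47555751, -0.28955927,  0.05410775]), [0.002830989867436992, 0.0028309898674369924])
slide [ -0.6  -1.4 143.7] rot [ 0.16 -0.17 -0.23] now [ 0.4771 -0.2871  0.1887] t 10.35
slide [-0.5 -1.2 98.7] rot [ 0.16 -0.17 -0.23] now [ 0.4771 -0.2871  0.1887] t 10.35
```

Request:
{"name": "play_rows", "arguments": {"commands": [{"fingers": 0,"slide": [-1,-1,30],"rotation": [0.2,-0.2,0]},{"fingers": 0,"slide": [-1,-1.5,75],"rotation": [0.2,-0.2,0]},{"fingers": 0,"slide": [-1,-1.5,112],"rotation": [0.2,-0.2,0]},{"fingers": 0,"slide": [-1,-1.5,135],"rotation": [0.2,-0.2,0]},{"fingers": 0,"slide": [-1,-1.5,146],"rotation": [0.2,-0.2,0]},{"fingers": 0,"slide": [-1,-1.5,149],"rotation": [0.2,-0.2,0]},{"fingers": 0,"slide": [-1,-1.5,149],"rotation": [0.2,-0.2,0]}], "grip_force": 50}}

```text
t: 11.22
eef_pos: [0.4788, -0.2883, 0.0408]
eef_rot: [[-0.98, -0.199, 0.002], [-0.199, 0.98, -0.002], [-0.002, -0.002, -1.0]]
wrist_force: [0.1, -0.2, 0.2]
width: 1.004
```

```bash
python3 look.py w9;  python3 -c "
from h import *
mv([.478,-.2883,.040],down(191.44))"
```

```text
11.225 [ 0.47880359 -0.28828669  0.04078801] 0.44348638893296144
slide [0.9 0.4 1. ] rot [-0.14  0.13  0.04] now [ 0.4789 -0.2885  0.041 ] t 11.28
```

View pics/w9.png

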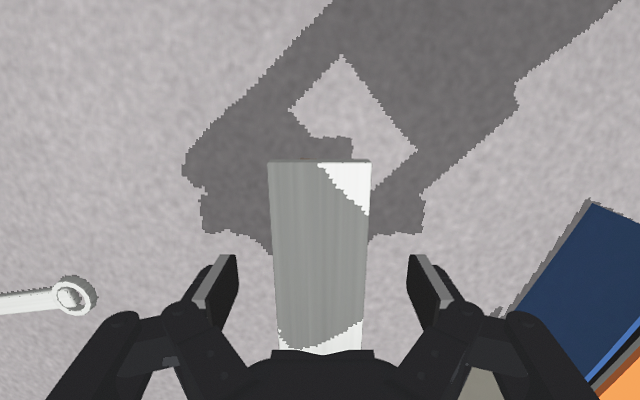

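The pad is centred between the fingers, columns 268–370 at its near edge. I'm closing on it and lifting slightly.

Request:
{"name": "play_rows", "arguments": {"commands": [{"fingers": 140,"slide": [0,0,0],"rotation": [0,0,0]},{"fingers": 140,"slide": [0,0,0],"rotation": [0,0,0]},{"fingers": 200,"slide": [0,0,0],"rotation": [0,0,0]},{"fingers": 200,"slide": [0,0,0],"rotation": [0,0,0]},{"fingers": 200,"slide": [0,0,0],"rotation": [0,0,0]},{"fingers": 200,"slide": [0,0,0],"rotation": [0,0,0]}], "grip_force": 50}}

```text
t: 12.02
eef_pos: [0.4798, -0.2896, 0.0421]
eef_rot: [[-0.98, -0.199, 0.004], [-0.199, 0.98, -0.004], [-0.004, -0.005, -1.0]]
wrist_force: [-0.6, -1.3, 5.5]
width: 0.522
```

```bash
python3 look.py w10; python3 -c "
from h import *
c=cam('wrist');s=env.read_state();p=s['eef_pos'];R=s['eef_rot']
im=cv2.imread('pics/w10.png');print(im[150:175,320].tolist()[::3])
"
```

```text
12.025 [ 0.47977249 -0.28958084  0.04214353] 0.08739043535641537
[[117, 115, 119], [117, 117, 119], [108, 110, 116], [122, 123, 121], [139, 142, 140], [144, 145, 143], [147, 150, 148], [146, 149, 147], [147, 150, 148]]
```

View pics/w10.png

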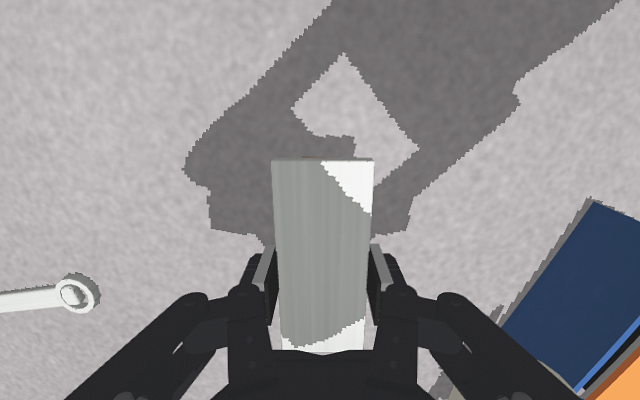

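Run:
```python
from h import *
c=wcam("c_w10.npy"); s=env.read_state(); p=s["eef_pos"];R=s["eef_rot"]
P=onz(c,[(271,160.5),(374.5,160.5),(277,250),(369,240)],0.056); print(((P-p)@R*1000).round(1))
mv([.478,-.289,.2],down(166.6))
mv([.47,-.20,.2],down(166.6))
mv([.528,-.0213,.2],down(166.6))
```

```text
[[ 56.5 -21.9 -13.9]
 [ 56.6  23.5 -14.2]
 [ 12.1 -21.5 -13.8]
 [ 17.7  23.1 -14. ]]
slide [   1.1    0.2 -157.9] rot [-0.22  0.26 24.88] now [ 0.4798 -0.2896  0.0422] t 12.07
slide [  -8.8   89.  -158.2] rot [-0.22  0.26 24.88] now [ 0.4798 -0.2896  0.0422] t 12.07
slide [-101.2  252.6 -158.7] rot [-0.22  0.26 24.88] now [ 0.4798 -0.2896  0.0422] t 12.07
```

Request:
{"name": "play_rows", "arguments": {"commands": [{"fingers": 200,"slide": [0,0,-20],"rotation": [0,0,0]},{"fingers": 200,"slide": [0,0,-65],"rotation": [0,0,0]},{"fingers": 200,"slide": [0,5,-120],"rotation": [0,0,1]},{"fingers": 200,"slide": [-2,30,-165],"rotation": [0,0,4]},{"fingers": 200,"slide": [-8,70,-188],"rotation": [0,0,9]},{"fingers": 200,"slide": [-25,115,-190],"rotation": [0,0,14]},{"fingers": 200,"slide": [-50,160,-190],"rotation": [0,0,19]},{"fingers": 200,"slide": [-75,205,-185],"rotation": [0,0,23]},{"fingers": 200,"slide": [-95,240,-170],"rotation": [-0.2,0.3,25]},{"fingers": 200,"slide": [-102,251,-160],"rotation": [-0.2,0.3,25]}]}}

```text
t: 13.32
eef_pos: [0.5276, -0.02, 0.1997]
eef_rot: [[-0.973, 0.231, -0.004], [0.231, 0.973, 0.001], [0.005, -0.0, -1.0]]
wrist_force: [-1.1, -0.2, -4.5]
width: 0.521
```

```bash
python3 look.py w11; python3 -c "
from h import *
mv([.5294,-.0221,.09],down(166.6))
mv([.5294,-.0221,.0491],down(166.6))"
```

```text
13.325 [ 0.52759919 -0.01996578  0.19972052] 9.96276423766141
slide [ -3.4  -2.1 108.3] rot [ 0.05 -0.36  0.04] now [ 0.5272 -0.0195  0.1983] t 13.38
slide [ -3.6  -2.1 149.2] rot [ 0.05 -0.36  0.04] now [ 0.5272 -0.0195  0.1983] t 13.38
```

View pics/w11.png

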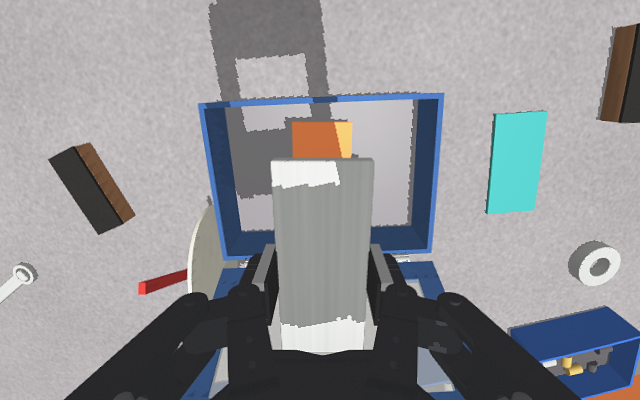

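The pad is still at the same place in the hand (near edge on row 160), and the orange sheet shows beneath it at (322,140). I'm lowering it.

Request:
{"name": "play_rows", "arguments": {"commands": [{"fingers": 200,"slide": [-3,-2,25],"rotation": [0,-0.3,0]},{"fingers": 200,"slide": [-3.5,-2,70],"rotation": [0,-0.3,0]},{"fingers": 200,"slide": [-3.5,-2,105],"rotation": [0,-0.3,0]},{"fingers": 200,"slide": [-3.5,-2,125],"rotation": [0,-0.3,0]},{"fingers": 200,"slide": [-3.5,-2,136],"rotation": [0,-0.3,0]},{"fingers": 200,"slide": [-3.5,-2,140],"rotation": [0,-0.3,0]},{"fingers": 200,"slide": [-3.5,-2,140],"rotation": [0,-0.3,0]},{"fingers": 200,"slide": [-3.5,-2,140],"rotation": [0,-0.3,0]}]}}

```text
t: 14.38
eef_pos: [0.5304, -0.0222, 0.0594]
eef_rot: [[-0.973, 0.231, 0.001], [0.231, 0.973, 0.001], [-0.001, 0.001, -1.0]]
wrist_force: [0.0, 0.2, -5.1]
width: 0.523
```

```bash
python3 -c "
from h import *
mv([.5294,-.0221,.0491],down(166.6))"
```

```text
slide [ 1.  -0.1 10.3] rot [0.05 0.07 0.05] now [ 0.5304 -0.0222  0.0594] t 14.38
```

Request:
{"name": "play_rows", "arguments": {"commands": [{"fingers": 200,"slide": [1,0,4],"rotation": [0,0,0]},{"fingers": 200,"slide": [1,0,7.5],"rotation": [0,0,0]},{"fingers": 200,"slide": [1,0,9.5],"rotation": [0,0,0]},{"fingers": 200,"slide": [1,0,10.3],"rotation": [0,0,0]},{"fingers": 200,"slide": [1,0,10.3],"rotation": [0,0,0]}]}}

```text
t: 15.0
eef_pos: [0.5292, -0.0219, 0.0493]
eef_rot: [[-0.973, 0.231, 0.001], [0.231, 0.973, 0.001], [-0.001, 0.001, -1.0]]
wrist_force: [-1.9, 0.8, -0.7]
width: 0.523
```

The wrist force went from -5.1 N to -0.7 N, so the pad is resting on the sheet. I'll release it and rise to check.

Request:
{"name": "play_rows", "arguments": {"commands": [{"fingers": 200,"slide": [0,0,0.3],"rotation": [0,0,0]},{"fingers": 40,"slide": [0,0,0.3],"rotation": [0,0,0]},{"fingers": 20,"slide": [0,0,0.3],"rotation": [0,0,0]},{"fingers": 0,"slide": [0,0,0],"rotation": [0,0,0]},{"fingers": 0,"slide": [0,0,-20],"rotation": [0,0,0]},{"fingers": 0,"slide": [0,0,-60],"rotation": [0,0,0]},{"fingers": 0,"slide": [0,0,-110],"rotation": [0,0,0]},{"fingers": 0,"slide": [10,0,-150],"rotation": [0,0,0]},{"fingers": 0,"slide": [20,0,-160],"rotation": [0,0,0]},{"fingers": 0,"slide": [20,0,-160],"rotation": [0,0,0]}]}}

```text
t: 16.25
eef_pos: [0.5092, -0.0172, 0.2093]
eef_rot: [[-0.973, 0.231, 0.001], [0.231, 0.973, 0.001], [-0.001, 0.001, -1.0]]
wrist_force: [-0.4, 0.3, -0.6]
width: 1.002
```

```bash
python3 look.py w12
python3 - <<'E'
from h import *
snap("top","t12"); snap("scene","s12")
c=wcam("c_w12.npy"); im=cv2.imread("pics/w12.png"); H,S,V=cv2.split(cv2.cvtColor(im,cv2.COLOR_BGR2HSV))
for k in blobs((H>8)&(H<22)&(S>100),500): print("or",cv2.boundingRect(k),rect(c,k,.037))
for k in blobs((V>225)&(S<25),300): print("w",cv2.boundingRect(k),rect(c,k,.063))
E
```

```text
16.25 [ 0.50918492 -0.01722423  0.20925732] 2.3536653115322856
or (591, 44, 35, 93) (array([0.48846057, 0.29803333]), 94.2414779663086, 22.157970428466797, -10.235511779785156)
or (85, 157, 58, 76) (array([ 0.4761976 , -0.25097316]), 94.6742935180664, 18.936017990112305, 9.122486114501953)
or (295, 138, 57, 104) (array([ 0.5284942 , -0.02059106]), 120.2820816040039, 60.35350036621094, -13.541458129882812)
or (597, 372, 43, 28) (array([0.97748077, 0.37172687]), 78.29544067382812, 72.82466125488281, 11.81464672088623)
w (301, 191, 44, 56) (array([ 0.54929852, -0.02578325]), 62.73456954956055, 45.11511993408203, -12.680274963378906)
w (571, 256, 40, 36) (array([0.69230365, 0.268491  ]), 49.21808624267578, 48.58687973022461, -2.8452987670898438)
w (0, 273, 44, 43) (array([ 0.56034473, -0.4226261 ]), 100.96672058105469, 24.570039749145508, -73.13606834411621)
```

View pics/w12.png

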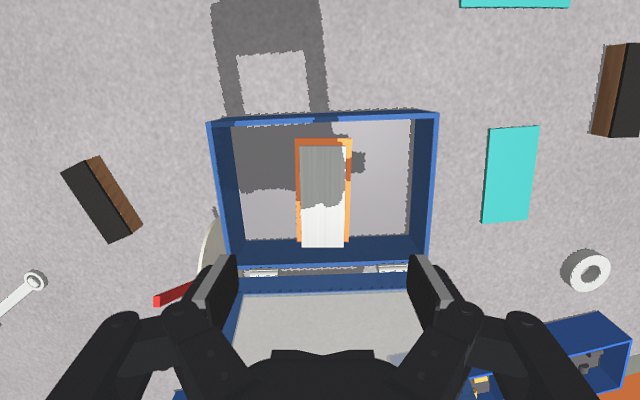

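The pad lies on the sheet, with an orange margin showing evenly around it at columns 297–351 and rows 138–247. Next I'll measure the pad, bar and pointer.

Run:
```python
from h import *
c=wcam("c_w12.npy")
Pk=np.array([(298.5,145.5),(347,145.5),(344.5,247.5),(301,247.5)])
P=onz(c,Pk,.063); print(P.mean(0).round(4),np.linalg.norm(P[1]-P[0]),np.linalg.norm(P[0]-P[3]),np.degrees(np.arctan2(*(P[3]-P[0])[1::-1])),np.degrees(np.arctan2(*(P[2]-P[1])[1::-1])))
a=cv2.imread("pics/t12.png")[140:250,265:375]; b=cv2.imread("pics/s12.png")[155:245,255:370]
cv2.imwrite("pics/t12c.png",cv2.resize(a,None,fx=5,fy=5,interpolation=cv2.INTER_CUBIC))
cv2.imwrite("pics/s12c.png",cv2.resize(b,None,fx=6,fy=6,interpolation=cv2.INTER_CUBIC))
```

```text
[ 0.5275 -0.0204  0.063 ] 0.046896724884167865 0.11079556519157499 -13.336216673371691 -13.132481001179489
```

View pics/t12c.png

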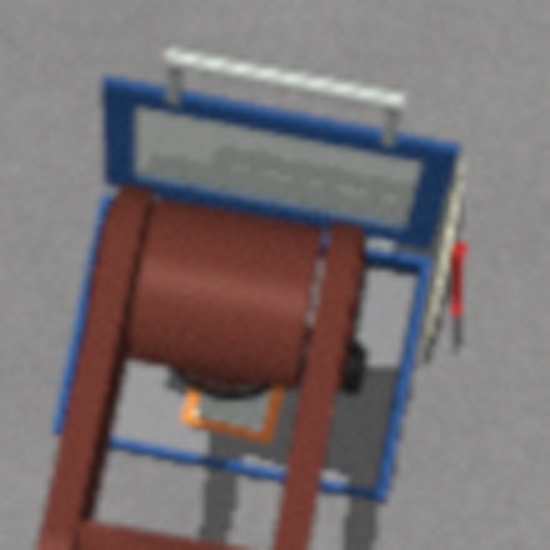

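View pics/s12c.png

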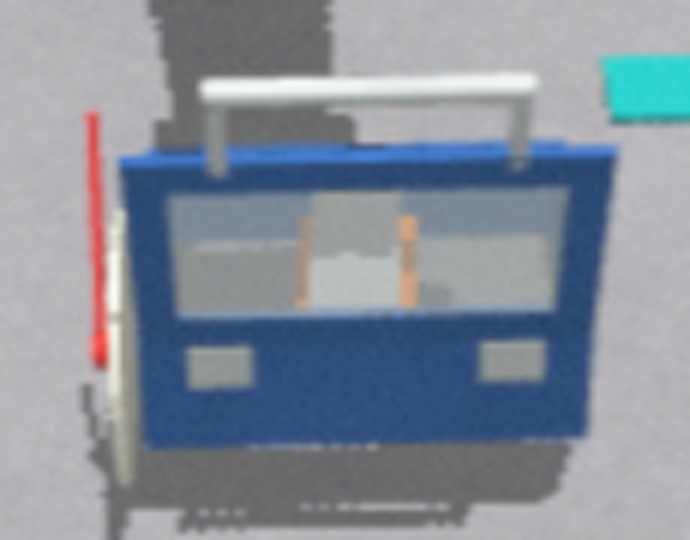

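Run:
```python
from h import *
ct=cam("top"); cs=cam("scene"); w12=wcam("c_w12.npy"); w7=wcam("c_w7.npy"); w11=wcam("c_w11.npy")
for f in ("t12","s12","w7","w12","w11"):
    im=cv2.imread(f"pics/{f}.png"); H,S,V=cv2.split(cv2.cvtColor(im,cv2.COLOR_BGR2HSV))
    for k in blobs(((H<6)|(H>174))&(S>150)&(V>90),15)[:8]:
        b=cv2.boundingRect(k)
        print(f,b,cv2.boxPoints(cv2.minAreaRect(k)).round(1).tolist())
print("tip",tri([(ct,(356.4,203.4)),(cs,(270.3,174.2))]))
print("base",tri([(ct,(357,188.6)),(cs,(271.7,213.7))]))
# bar ends
T=lambda x,y:(x/5+265-.4,y/5+140-.4); Q=lambda x,y:(x/6+255-.4,y/6+155-.4)
L=tri([(ct,T(172,56)),(cs,Q(533,85))]); Rr=tri([(ct,T(403,100)),(cs,Q(205,90))])
print("barL",L,"barR",Rr, np.linalg.norm(L[0]-Rr[0]), (L[0]+Rr[0])/2)
d=L[0]-Rr[0]; print(np.degrees(np.arctan2(d[1],d[0]))-90)
```

```text
t12 (6, 98, 93, 65) [[6.0, 98.0], [98.0, 98.0], [98.0, 162.0], [6.0, 162.0]]
t12 (155, 182, 23, 24) [[153.60000610351562, 202.0], [173.0, 180.1999969482422], [178.1999969482422, 184.89999389648438], [158.89999389648438, 206.6999969482422]]
t12 (495, 266, 26, 21) [[494.29998779296875, 268.29998779296875], [517.5999755859375, 264.70001220703125], [520.7999877929688, 285.0], [497.5, 288.5]]
t12 (501, 307, 24, 13) [[499.79998779296875, 310.29998779296875], [523.0, 306.8999938964844], [524.5, 317.29998779296875], [501.3999938964844, 320.70001220703125]]
t12 (499, 293, 23, 7) [[498.8999938964844, 297.3999938964844], [521.0, 293.0], [522.0999755859375, 298.3999938964844], [500.0, 302.79998779296875]]
t12 (499, 300, 24, 6) [[498.79998779296875, 304.0], [522.0, 299.79998779296875], [522.7999877929688, 304.5], [499.70001220703125, 308.70001220703125]]
t12 (498, 287, 23, 6) [[498.0, 287.0], [520.0, 287.0], [520.0, 292.0], [498.0, 292.0]]
s12 (562, 311, 78, 89) [[562.0, 311.0], [639.0, 311.0], [639.0, 399.0], [562.0, 399.0]]
s12 (96, 153, 26, 45) [[94.0999984741211, 196.1999969482422], [99.40000
[... 539 characters left out ...]
25], [196.10000610351562, 291.20001220703125], [153.8000030517578, 308.1000061035156]]
w11 (139, 270, 48, 24) [[136.1999969482422, 283.3999938964844], [185.6999969482422, 269.0], [189.0, 280.5], [139.5, 294.8999938964844]]
tip (array([ 0.53390033, -0.14895346,  0.16912233]), [0.0020732897836598626, 0.002073289783659827])
base (array([ 0.5920505 , -0.15940159,  0.07326596]), [0.001694626927138233, 0.0016946269271381554])
barL (array([0.67564548, 0.02163686, 0.25881963]), [0.001779294839624076, 0.0017792948396241183]) barR (array([ 0.64987737, -0.11158242,  0.25991156]), [0.0006939570799842911, 0.0006939570799842568]) 0.13569291062949415 [ 0.66276143 -0.04497278  0.2593656 ]
-10.94731734041919
```

Pad 2 is within about 1 mm of the first pad. The pointer sits at roughly 1.08 rad. I'll plan a side-looking wrist view to measure the pointer and bar more accurately.

```bash
cat >> h.py <<'E'
YB=np.radians(-11.0)
bx=np.array([np.cos(YB),np.sin(YB),0]); by=np.array([-np.sin(YB),np.cos(YB),0]); bz=np.array([0,0,1.])
def tilt(t): # jaws along box x, tool x ~ box +y, fingers down tilted t deg toward box -y (camera looks to -y)
    z=-np.cos(np.radians(t))*bz-np.sin(np.radians(t))*by; y=bx; x=np.cross(y,z); return np.c_[x,y,z]
Xt=np.array([[-4.3e-04,0,0]])
C_off=np.array([0.08267,-0.00043,-0.14307]); C_R=np.array([[.001,-.946,-.324],[1,.002,-.001],[.001,-.324,.946]])
def simcam(p,R):
    K,D,_=cam("wrist"); T=np.eye(4); T[:3,:3]=R@C_R; T[:3,3]=np.array(p)+R@C_off; return K,D,T
E
python3 - <<'E'
from h import *
pts=[[.534,-.149,.169],[.5857,-.1588,.07],[.6628,-.045,.2594],[.65,-.11,.26],[.676,.0216,.26]]
for p,t in [([.50,.0,.25],25),([.48,.0,.25],30),([.48,.04,.22],35),([.45,.06,.28],35),([.5,.08,.22],40)]:
    c=simcam(p,tilt(t)); print(p,t,c[2][:3,3].round(3),proj(c,pts).round(0).tolist())
E
```

```text
[0.5, 0.0, 0.25] 25 [0.525 0.133 0.345] [[381.0, 268.0], [410.0, 202.0], [611.0, 278.0], [552.0, 327.0], [707.0, 195.0]]
[0.48, 0.0, 0.25] 30 [0.507 0.141 0.333] [[399.0, 252.0], [427.0, 185.0], [642.0, 273.0], [574.0, 315.0], [751.0, 198.0]]
[0.48, 0.04, 0.22] 35 [0.508 0.187 0.29 ] [[402.0, 279.0], [430.0, 206.0], [625.0, 339.0], [561.0, 357.0], [730.0, 306.0]]
[0.45, 0.06, 0.28] 35 [0.478 0.207 0.35 ] [[418.0, 238.0], [441.0, 178.0], [610.0, 261.0], [559.0, 291.0], [688.0, 216.0]]
[0.5, 0.08, 0.22] 40 [0.529 0.233 0.276] [[384.0, 276.0], [413.0, 207.0], [559.0, 342.0], [513.0, 350.0], [635.0, 329.0]]
```

Run:
```python
from h import *
s=env.read_state(); mv([.5,0,.25],tilt(0)); sl,rv=mv([.5,0,.25],tilt(25))
R0=Rot.from_matrix(s["eef_rot"]); R1=Rot.from_matrix(tilt(25)); print(np.linalg.norm(rv))
```

```text
slide [ 12.2  14.8 -42.9] rot [-0.1  -0.17 87.64] now [ 0.5084 -0.0172  0.207 ] t 16.4
slide [ 12.2  14.8 -42.9] rot [ 18.99 -20.07  86.16] now [ 0.5084 -0.0172  0.207 ] t 16.4
90.48658882501466
```

Request:
{"name": "play_rows", "arguments": {"commands": [{"fingers": 0,"slide": [2,2,-10],"rotation": [1.5,-1.6,7]},{"fingers": 0,"slide": [4,4,-20],"rotation": [3.5,-3.7,16]},{"fingers": 0,"slide": [6,7,-30],"rotation": [5.7,-6.0,26]},{"fingers": 0,"slide": [8,9,-38],"rotation": [7.9,-8.4,36]},{"fingers": 0,"slide": [10,11,-43],"rotation": [10.1,-10.7,46]},{"fingers": 0,"slide": [11,13,-43],"rotation": [12.3,-13,56]},{"fingers": 0,"slide": [12,14,-43],"rotation": [14.5,-15.4,66]},{"fingers": 0,"slide": [12,15,-43],"rotation": [16.7,-17.7,76]},{"fingers": 0,"slide": [12,15,-43],"rotation": [19,-20,86]},{"fingers": 0,"slide": [12,15,-43],"rotation": [19,-20,86]}]}}

```text
t: 17.65
eef_pos: [0.4999, 0.0005, 0.2476]
eef_rot: [[0.165, 0.983, -0.084], [0.891, -0.185, -0.414], [-0.423, -0.006, -0.906]]
wrist_force: [0.0, -0.1, 0.6]
width: 0.996
```

```bash
python3 look.py w13
```

```text
17.65 [0.49989714 0.00052162 0.2475823 ] 3.1979153052683005
```

View pics/w13.png

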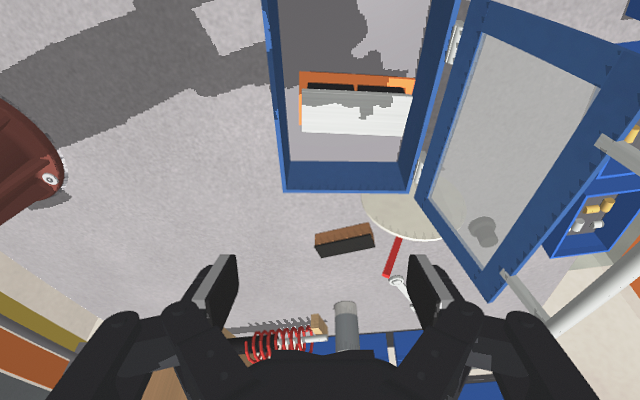

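The pointer runs from (399,238) to its tip at (386,277), with its lower part hidden behind the disc. The lid plate is at right and its bar at (590,290).

Run:
```python
from h import *
H0=np.array([.6084,-.0342,.07])
ct=cam("top"); cs=cam("scene")
def onplane(c,uv,off):
    o,d=ray(c,uv); n=by; k=((H0+off*by-o)@n)/(d@n); return o+d*k[:,None]
for f in ("w7","w11","w12","w13","scene0","s12"):
    c=cs if f in("scene0","s12") else wcam(f"c_{f}.npy")
    im=cv2.imread(f"pics/{f}.png"); H,S,V=cv2.split(cv2.cvtColor(im,cv2.COLOR_BGR2HSV))
    m=((H<7)|(H>173))&(S>110)&(V>80); r=np.zeros_like(m)
    b={"w13":(225,285,375,410),"scene0":(165,220,262,280),"s12":(165,220,262,280)}.get(f,(255,315,125,200)); r[b[0]:b[1],b[2]:b[3]]=1
    k=blobs(m&r,10)[0].reshape(-1,2).astype(float)
    vx,vy,x0,y0=cv2.fitLine(k.astype(np.float32),cv2.DIST_L2,0,.01,.01).ravel()
    t=(k-[x0,y0])@[vx,vy]; e=np.array([[x0+vx*q,y0+vy*q] for q in (t.min(),t.max())])
    for off in (-.126,-.130):
        P=onplane(c,e,off)-H0; u=P@-bx; z=P[:,2]
        i=np.argmax(z); j=1-i; print(f,e.round(1).tolist(),off,"tip uz",u[i].round(4),z[i].round(4),"r",np.hypot(u[i],z[i]).round(4),"ang tip",np.arctan2(z[i],u[i]).round(3),"line",np.arctan2(z[i]-z[j],u[i]-u[j]).round(3), "perp off of line at hinge", round(float((u[j]*z[i]-z[j]*u[i])/np.hypot(u[i]-u[j],z[i]-z[j])),4))
```

```text
w7 [[134.8, 287.6], [186.4, 270.0]] -0.126 tip uz 0.0491 0.1087 r 0.1193 ang tip 1.146 line 1.15 perp off of line at hinge 0.0004
w7 [[134.8, 287.6], [186.4, 270.0]] -0.13 tip uz 0.0455 0.1037 r 0.1132 ang tip 1.157 line 1.15 perp off of line at hinge -0.0008
w11 [[137.0, 290.3], [187.3, 272.6]] -0.126 tip uz 0.049 0.1091 r 0.1196 ang tip 1.148 line 1.156 perp off of line at hinge 0.0009
w11 [[137.0, 290.3], [187.3, 272.6]] -0.13 tip uz 0.0454 0.1039 r 0.1134 ang tip 1.159 line 1.156 perp off of line at hinge -0.0004
w12 [[152.0, 304.0], [192.9, 282.8]] -0.126 tip uz 0.049 0.1094 r 0.1199 ang tip 1.15 line 1.183 perp off of line at hinge 0.0039
w12 [[152.0, 304.0], [192.9, 282.8]] -0.13 tip uz 0.0447 0.104 r 0.1132 ang tip 1.165 line 1.183 perp off of line at hinge 0.002
w13 [[384.9, 277.0], [399.0, 237.3]] -0.126 tip uz 0.0481 0.1063 r 0.1167 ang tip 1.146 line 1.143 perp off of line at hinge -0.0004
w13 [[384.9, 277.0], [399.0, 237.3]] -0.13 tip uz 0.0471 0.1039 r 0.1141 ang tip 1.145 line 1.143 perp off of line at hinge -0.0002
scene0 [[270.1, 174.0], [271.4, 215.0]] -0.126 tip uz 0.0571 0.0955 r 0.1113 ang tip 1.032 line 1.028 perp off of line at hinge -0.0005
scene0 [[270.1, 174.0], [271.4, 215.0]] -0.13 tip uz 0.0976 0.066 r 0.1178 ang tip 0.595 line 1.028 perp off of line at hinge 0.0495
s12 [[270.1, 174.0], [271.4, 215.0]] -0.126 tip uz 0.0573 0.0954 r 0.1113 ang tip 1.03 line 1.024 perp off of line at hinge -0.0007
s12 [[270.1, 174.0], [271.4, 215.0]] -0.13 tip uz 0.0978 0.0658 r 0.1179 ang tip 0.593 line 1.024 perp off of line at hinge 0.0493
```

Run:
```python
from h import *
H0=np.array([.6084,-.0342,.07])
im=cv2.imread("pics/w13.png"); cv2.imwrite("pics/w13c.png",cv2.resize(im[230:350,480:640],None,fx=4,fy=4,interpolation=cv2.INTER_CUBIC))
```

```text
(no output)
```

View pics/w13c.png

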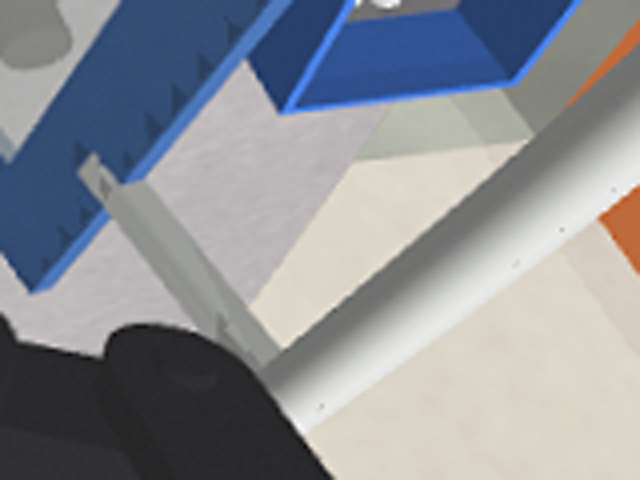

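Run:
```python
from h import *
H0=np.array([.6084,-.0342,.07])
ct=cam("top")
def barang(c,uvs):
    for uv in uvs:
        o,d=ray(c,[uv]); d=d[0]
        o2=np.array([(o-H0)@-bx,o[2]-H0[2]]); d2=np.array([d@-bx,d[2]])
        A=d2@d2;B=2*o2@d2;C=o2@o2-.195**2; k=(-B-np.sqrt(max(0,B*B-4*A*C)))/2/A; p=o2+k*d2
        print(np.round(p,4),"ang",np.arctan2(p[1],p[0]).round(3), "disc",B*B-4*A*C, "y",((o+k*d-H0)@by).round(4))
barang(wcam("c_w13.npy"),[(554.6,326.4),(629.6,265.1)])
T=lambda x,y:(x/5+265-.4,y/5+140-.4)
barang(ct,[T(172,56),T(403,100)])
print(H0+.195*(-np.cos(1.85)*bx+np.sin(1.85)*bz))
B=H0+.195*(-np.cos(1.85)*bx+np.sin(1.85)*bz)
mv(B+[0,0,.09-.0140],tilt(0)); mv(B+[0,0,-.0140],tilt(0))
```

```text
[-0.0554  0.187 ] ang 1.859 disc 0.002111776994597858 y -0.0614
[-0.0529  0.1877] ang 1.846 disc 0.00374460735960494 y 0.0185
[-0.0557  0.1869] ang 1.86 disc 0.11690539506250452 y 0.066
[-0.0562  0.1867] ang 1.863 disc 0.11733423914805208 y -0.0688
[ 0.66115274 -0.04445409  0.25744866]
slide [-49.3 166.3 -72.3] rot [-0.26 24.99  0.42] now [4.998e-01 3.000e-04 2.481e-01] t 17.7
slide [-11.3 166.9   9.3] rot [-0.26 24.99  0.42] now [4.998e-01 3.000e-04 2.481e-01] t 17.7
```

Request:
{"name": "play_rows", "arguments": {"commands": [{"fingers": 0,"slide": [-15,15,-30],"rotation": [0,4,0]},{"fingers": 0,"slide": [-35,40,-60],"rotation": [0,10,0]},{"fingers": 0,"slide": [-49,80,-78],"rotation": [0,17,0]},{"fingers": 0,"slide": [-49,120,-78],"rotation": [-0.2,23,0.4]},{"fingers": 0,"slide": [-49,150,-74],"rotation": [-0.3,25,0.4]},{"fingers": 0,"slide": [-49,166,-72],"rotation": [-0.3,25,0.4]},{"fingers": 0,"slide": [-49,166,-72],"rotation": [-0.3,25,0.4]}], "grip_force": 30}}

```text
t: 18.58
eef_pos: [0.6608, -0.0452, 0.3316]
eef_rot: [[0.19, 0.982, -0.001], [0.982, -0.19, 0.0], [0.0, -0.001, -1.0]]
wrist_force: [-0.6, 0.3, 0.2]
width: 1.0
```

```bash
python3 look.py w14
python3 - <<'E'
from h import *
B=np.array([ 0.66115274,-0.04445409,0.25744866])
mv(B+[0,0,-.0140],tilt(0))
E
```

```text
18.575 [ 0.66083413 -0.04523917  0.33161832] 1.841389443394158
slide [ 0.4  0.9 88.6] rot [-0.06 -0.02  0.08] now [ 0.6603 -0.0447  0.3321] t 18.62
```

View pics/w14.png

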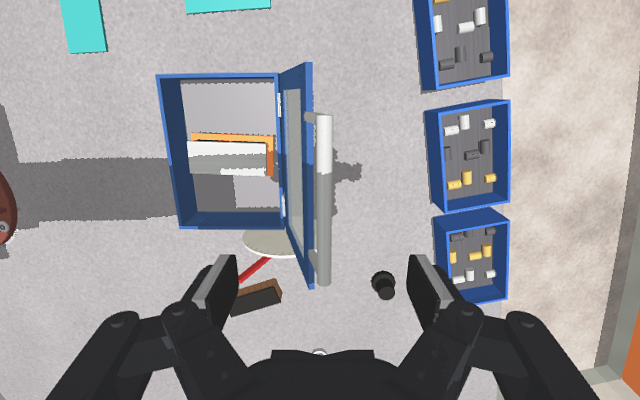

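The bar runs down columns 317–331 over rows 115–285, centred between the fingers. I'll descend and pinch.

Request:
{"name": "play_rows", "arguments": {"commands": [{"fingers": 0,"slide": [0,1,20],"rotation": [0,0,0]},{"fingers": 0,"slide": [0,1,50],"rotation": [0,0,0]},{"fingers": 0,"slide": [0,1,75],"rotation": [0,0,0]},{"fingers": 0,"slide": [0,1,86],"rotation": [0,0,0]},{"fingers": 0,"slide": [0,1,88],"rotation": [0,0,0]},{"fingers": 0,"slide": [0,1,88],"rotation": [0,0,0]}], "grip_force": 30}}

```text
t: 19.38
eef_pos: [0.6617, -0.0448, 0.2451]
eef_rot: [[0.189, 0.982, 0.001], [0.982, -0.189, 0.0], [0.0, 0.001, -1.0]]
wrist_force: [-0.2, 0.0, 0.2]
width: 0.998
```

```bash
python3 look.py w15
```

```text
19.375 [ 0.66166661 -0.04476195  0.24508037] 0.8689106246140074
```

View pics/w15.png

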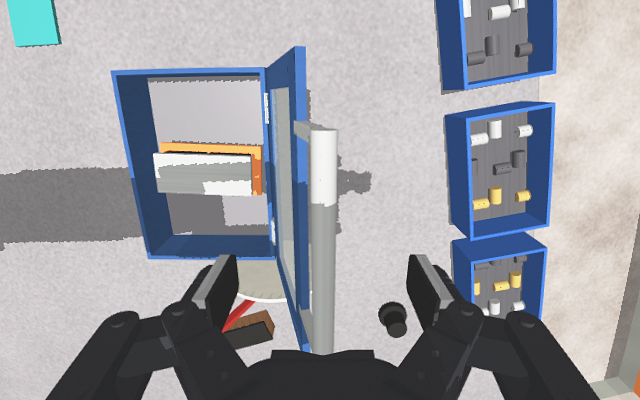

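The bar, columns 310–336, stands centred between the open fingers. I'm closing.

Request:
{"name": "play_rows", "arguments": {"commands": [{"fingers": 150,"slide": [0,0,0],"rotation": [0,0,0]},{"fingers": 190,"slide": [0,0,0],"rotation": [0,0,0]},{"fingers": 210,"slide": [0,0,0],"rotation": [0,0,0]},{"fingers": 255,"slide": [0,0,0],"rotation": [0,0,0]},{"fingers": 255,"slide": [0,0,0],"rotation": [0,0,0]},{"fingers": 255,"slide": [0,0,0],"rotation": [0,0,0]},{"fingers": 255,"slide": [0,0,0],"rotation": [0,0,0]}], "grip_force": 30}}

```text
t: 20.3
eef_pos: [0.6621, -0.0449, 0.2457]
eef_rot: [[0.189, 0.982, 0.002], [0.982, -0.189, 0.0], [0.0, 0.002, -1.0]]
wrist_force: [0.7, 0.1, 0.0]
width: 0.123
```

```bash
python3 look.py w16
python3 - <<'E'
from h import *
s=env.read_state(); R=s["eef_rot"]; p=s["eef_pos"]
H0=np.array([.6084,-.0342,.07])
# start angle from bar, relative arc steps
for a in np.arange(1.85,1.10,-0.05).tolist()+[1.148]:
    d=.195*((-np.cos(a)+np.cos(1.85))*bx+(np.sin(a)-np.sin(1.85))*bz)
    print(round(a,3),(R.T@d*1000).round(1))
E
```

```text
20.3 [ 0.6620912  -0.04488854  0.24567479] 0.1632035350966138
1.85 [0. 0. 0.]
1.8 [ 0.  -9.4 -2.5]
1.75 [  0.  -19.   -4.5]
1.7 [  0.  -28.6  -6. ]
1.65 [  0.1 -38.3  -7. ]
1.6 [  0.1 -48.   -7.5]
1.55 [  0.1 -57.8  -7.6]
1.5 [  0.1 -67.5  -7.2]
1.45 [  0.1 -77.2  -6.3]
1.4 [  0.1 -86.9  -4.9]
1.35 [  0.2 -96.4  -3. ]
1.3 [   0.2 -105.9   -0.6]
1.25 [   0.2 -115.2    2.2]
1.2 [   0.2 -124.4    5.5]
1.15 [   0.2 -133.4    9.2]
1.148 [   0.2 -133.8    9.4]
```

View pics/w16.png

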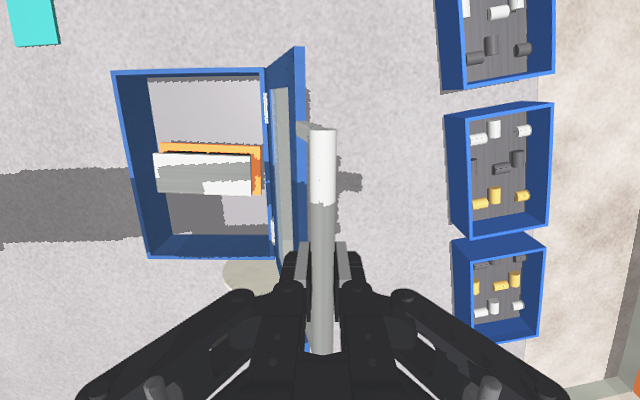

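The bar is pinched, with an opening of 0.123 (about 11 mm). I'll lower along the hinge arc in small steps.

Request:
{"name": "play_rows", "arguments": {"commands": [{"fingers": 255,"slide": [0,-4,-1.2],"rotation": [0,0,0]},{"fingers": 255,"slide": [0,-9.5,-2.5],"rotation": [0,0,0]},{"fingers": 255,"slide": [0,-19,-4.5],"rotation": [0,0,0]},{"fingers": 255,"slide": [0,-28.5,-6],"rotation": [0,0,0]},{"fingers": 255,"slide": [0,-38,-7],"rotation": [0,0,0]},{"fingers": 255,"slide": [0,-48,-7.5],"rotation": [0,0,0]}], "grip_force": 40}}

```text
t: 21.1
eef_pos: [0.6148, -0.0357, 0.2542]
eef_rot: [[0.189, 0.982, 0.004], [0.982, -0.189, -0.0], [0.0, 0.004, -1.0]]
wrist_force: [2.4, -0.3, 1.4]
width: 0.12
```

Request:
{"name": "play_rows", "arguments": {"commands": [{"fingers": 255,"slide": [0,-9.5,0.5],"rotation": [0,0,0]},{"fingers": 255,"slide": [0,-19,1],"rotation": [0,0,0]},{"fingers": 255,"slide": [0,-29,2],"rotation": [0,0,0]},{"fingers": 255,"slide": [0,-38.5,3.5],"rotation": [0,0,0]},{"fingers": 255,"slide": [0,-48,5.5],"rotation": [0,0,0]},{"fingers": 255,"slide": [0,-57.5,8],"rotation": [0,0,0]},{"fingers": 255,"slide": [0,-67,10.5],"rotation": [0,0,0]},{"fingers": 255,"slide": [0,-74,13],"rotation": [0,0,0]},{"fingers": 255,"slide": [0,-76,14],"rotation": [0,0,0]},{"fingers": 255,"slide": [0,-76,14],"rotation": [0,0,0]}], "grip_force": 40}}

```text
t: 22.35
eef_pos: [0.5399, -0.0212, 0.2396]
eef_rot: [[0.189, 0.982, 0.003], [0.982, -0.189, 0.0], [0.001, 0.003, -1.0]]
wrist_force: [-0.6, 1.4, 3.2]
width: 0.113
```

```bash
python3 look.py w17
python3 - <<'E'
from h import *
snap("scene","s17"); snap("top","t17")
s=env.read_state(); p=s["eef_pos"]; H0=np.array([.6084,-.0342,.07])
u=(p-H0)@-bx; z=p[2]+.0125-.07; print(u,z,np.hypot(u,z),np.arctan2(z,u), np.arccos(u/.195))
b=cv2.imread("pics/s17.png")[140:245,245:380]
cv2.imwrite("pics/s17c.png",cv2.resize(b,None,fx=5,fy=5,interpolation=cv2.INTER_CUBIC))
E
```

```text
22.35 [ 0.53989943 -0.02117546  0.23956519] 0.698664317905449
0.06930461130785608 0.182237113751891 0.19497049719676224 1.2073879785359802 1.2074455158022812
```

View pics/w17.png

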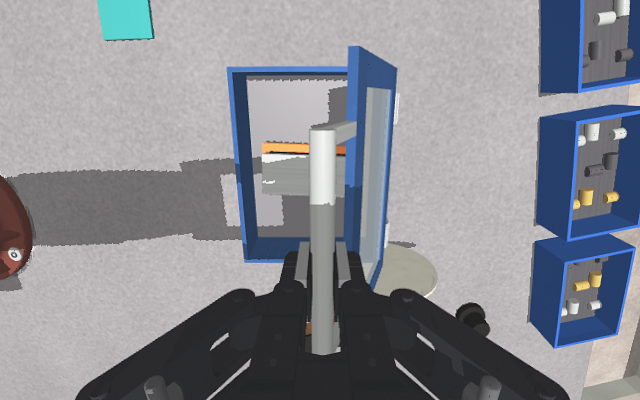

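View pics/s17c.png

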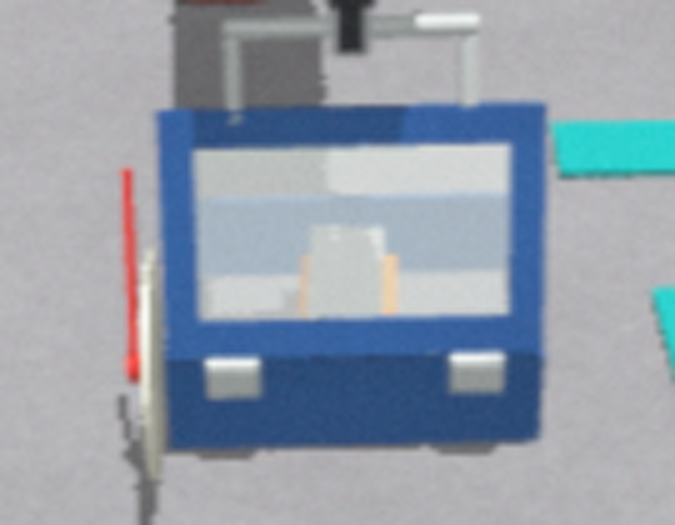

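Lid now reads about 1.207 rad from the bar position and still stands behind the pointer. I'll take the last 0.06 rad, then verify.

Request:
{"name": "play_rows", "arguments": {"commands": [{"fingers": 255,"slide": [0,-3,1],"rotation": [0,0,0]},{"fingers": 255,"slide": [0,-7,2.8],"rotation": [0,0,0]},{"fingers": 255,"slide": [0,-10,4],"rotation": [0,0,0]},{"fingers": 255,"slide": [0,-10.6,4.4],"rotation": [0,0,0]},{"fingers": 255,"slide": [0,-10.6,4.4],"rotation": [0,0,0]}], "grip_force": 40}}

```text
t: 23.12
eef_pos: [0.5296, -0.0192, 0.2348]
eef_rot: [[0.189, 0.982, 0.003], [0.982, -0.189, 0.0], [0.001, 0.003, -1.0]]
wrist_force: [0.8, 1.3, -1.7]
width: 0.118
```

```bash
python3 look.py w18
python3 - <<'E'
from h import *
snap("scene","s18"); snap("top","t18")
s=env.read_state(); p=s["eef_pos"]; H0=np.array([.6084,-.0342,.07])
u=(p-H0)@-bx; z=p[2]+.0125-.07; print(u,z,np.hypot(u,z),np.arctan2(z,u), np.arccos(u/.195),s["wrist_force"])
b=cv2.imread("pics/s18.png")[140:245,245:380]
cv2.imwrite("pics/s18c.png",cv2.resize(b,None,fx=5,fy=5,interpolation=cv2.INTER_CUBIC))
b=cv2.imread("pics/t18.png")[140:250,265:375]
cv2.imwrite("pics/t18c.png",cv2.resize(b,None,fx=5,fy=5,interpolation=cv2.INTER_CUBIC))
E
```

```text
23.125 [ 0.52962339 -0.0191853   0.23484938] 0.30909089950386853
0.07998799119642676 0.1774297186063364 0.19462626693322607 1.147264793700058 1.1481286486701923 [ 0.88984076  0.56060512 -2.02790294]
```

View pics/s18c.png

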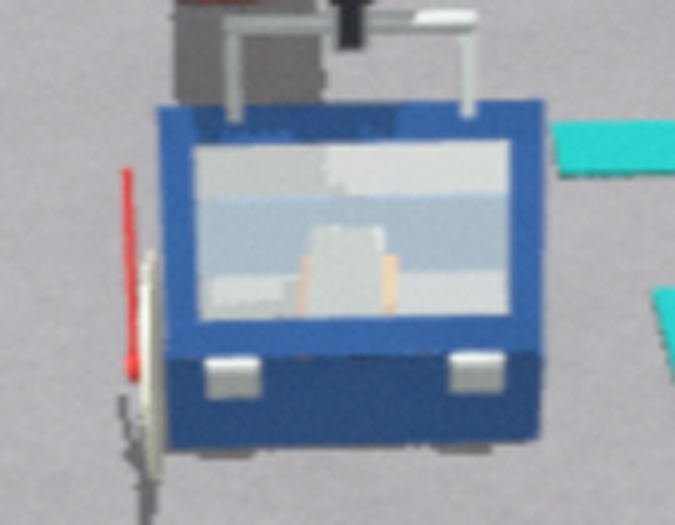

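View pics/t18c.png

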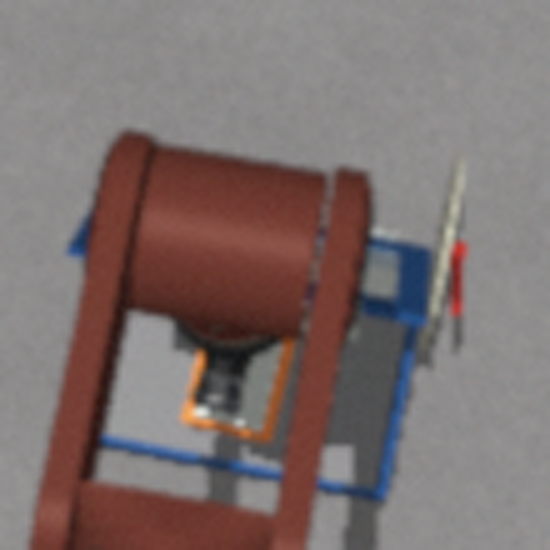

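View pics/w18.png

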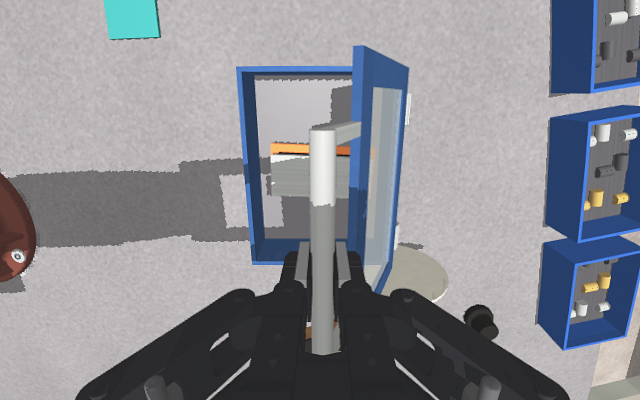

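```bash
python3 - <<'E'
from h import *
H0=np.array([.6084,-.0342,.07])
ct=cam("top"); cs=cam("scene"); W={f:wcam(f"c_{f}.npy") for f in ("w7","w11","w12","w13")}
o={"w7":(134.8,287.6),"w11":(137,290.3),"w12":(152,304),"w13":(384.9,277),"t":(356.4,203.6),"s":(270.1,174)}
W["t"]=ct;W["s"]=cs
for g in (("w7","w13"),("w11","w13"),("w12","w13"),("w7","w11","w12","w13"),("w13","t"),("w13","s"),("w11","s"),("t","s"),("w7","w11","w13","t","s")):
    X,r=tri([(W[f],o[f]) for f in g]); d=X-H0; u=d@-bx
    print(g,X.round(4),"y",(d@by).round(4),"r",np.hypot(u,d[2]).round(4),"ang",np.arctan2(d[2],u).round(3),np.round(np.array(r)*1000,1))
# front rim corners of box, hinge check from wrist: box top outer rim in w7
E
python3 - <<'E'
import cv2
im=cv2.imread("pics/w7.png"); cv2.imwrite("pics/w7c.png",cv2.resize(im[70:270,180:460],None,fx=2.8,fy=2.8,interpolation=cv2.INTER_CUBIC))
im=cv2.imread("pics/w7.png"); cv2.imwrite("pics/w7p.png",cv2.resize(im[240:310,110:250],None,fx=5,fy=5,interpolation=cv2.INTER_CUBIC))
E
```

```text
('w7', 'w13') [ 0.5376 -0.1512  0.1753] y -0.1284 r 0.1154 ang 1.149 [0.4 0.4]
('w11', 'w13') [ 0.5377 -0.1513  0.1754] y -0.1285 r 0.1154 ang 1.151 [0.6 0.6]
('w12', 'w13') [ 0.5377 -0.1508  0.1759] y -0.128 r 0.1159 ang 1.152 [0.8 0.8]
('w7', 'w11', 'w12', 'w13') [ 0.5378 -0.1512  0.1758] y -0.1283 r 0.1158 ang 1.153 [0.1 0.3 0.7 0.9]
('w13', 't') [ 0.5349 -0.1506  0.175 ] y -0.1283 r 0.1163 ang 1.126 [2.4 2.4]
('w13', 's') [ 0.5382 -0.1487  0.1747] y -0.1258 r 0.1148 ang 1.148 [1.8 1.8]
('w11', 's') [ 0.5389 -0.1497  0.1749] y -0.1266 r 0.1146 ang 1.156 [2.2 2.2]
('t', 's') [ 0.5332 -0.1492  0.1694] y -0.1272 r 0.1121 ang 1.09 [1.8 1.8]
('w7', 'w11', 'w13', 't', 's') [ 0.5367 -0.15    0.1752] y -0.1274 r 0.1158 ang 1.14 [1.5 1.8 0.7 4.3 3.7]
```

View pics/w7c.png

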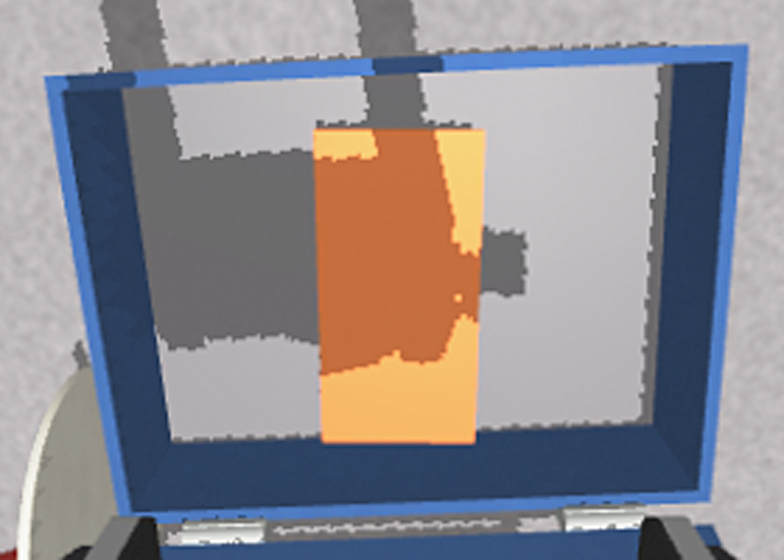

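View pics/w7p.png

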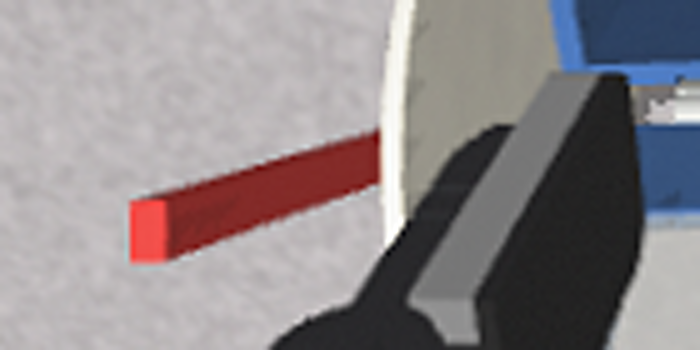

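Run:
```python
from h import *
c=wcam("c_w7.npy")
q=np.array([(47,77),(747,45),(710,500),(122,514)])/2.8+[180,70]-.3
P=onz(c,q,.066); print(P.round(4).tolist(),P.mean(0).round(4),[np.linalg.norm(P[i]-P[(i+1)%4]).round(4) for i in range(4)])
d=P[1]-P[0]; e=P[2]-P[3]; print(np.degrees(np.arctan2(d[1],d[0]))-90,np.degrees(np.arctan2(e[1],e[0]))-90)
print("hinge",P.mean(0)+.085*bx)
```

```text
[[0.4262, -0.1095, 0.066], [0.4676, 0.1051, 0.066], [0.624, 0.0754, 0.066], [0.5788, -0.1386, 0.066]] [ 0.5242 -0.0169  0.066 ] [np.float64(0.2186), np.float64(0.1592), np.float64(0.2187), np.float64(0.1554)]
-10.926175171246399 -11.931417887956556
hinge [ 0.60760103 -0.03313373  0.066     ]
```

All wrist views agree on a pointer angle of 1.150 ± 0.005 rad. The lid is at 1.148 rad, or 1.143 with the re-measured hinge. The arm is still and the grip is held, so I'm handing in.

Run:
```python
from h import *
s=env.read_state(); print(s["t"],np.abs(s["dq"]).max(),s["width"],s["wrist_force"].round(1))
print(env.finish_job())
```

```text
23.275 0.09296479225346047 0.1188267971531788 [ 0.9  0.6 -2. ]
the job is handed in; nothing more can be done
None
```

I packed the box and handed the job in at 23.3 s, with the gripper still holding the lid in line with the pointer. No verdict was reported, so the figures below are my own last checks.

- **Sheet:** it lies flat and square on the first pad, about 1 mm off centre and 0.2° in yaw. This is by the wrist camera, and the second pad was released after it.
- **Second pad:** it lies on the sheet, about 1 mm from where the first pad was measured and 0.2° in yaw. I did not measure the stack again after moving the lid, but in the final wrist view the visible part looks undisturbed.
- **Lid:** I pinched it by the bar and swung it down from about 1.85 rad without letting go. It was at 1.148 rad by the gripper position, or about 1.143 rad with a re-measured hinge. The grip was set to 40 N with the bar between the fingers, the arm was still, and the wrist force was about 2 N.
- **Pointer:** it reads 1.143 to 1.156 rad in nearly all wrist views, so the lid is within about 0.01 rad of it. It looks unmoved.

Some checks disagreed:
- The top and scene cameras alone gave the pointer 1.09 rad. That estimate is poorly conditioned because the scene camera looks almost along the pointer's plane, and the two rays missed each other by nearly 4 mm. I relied on the wrist views.
- One wrist view that saw only a short stretch of the pointer gave 1.18 rad for its direction, but its tip agreed with the others.
- The top camera read positions about 2 mm differently from the wrist camera.

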